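# Change the sold bangle at the foot of a stepped bangle stand

## Task

The green bangle at the foot of the dark wooden stepped stand is sold and the blue one of the same size takes its place: lift the red and then the white bangle off one at a time, each without dragging up the one below, and rest both on the grey pad; put the green one round the cushion in the open gift box. Then stand the blue bangle on the foot of the stand and put the white and the red one back on their own steps above it. Set everything down gently, never let it drop, let go of it all and leave the other things where they are.

Things in the scene. Friction and masses are not known exactly. Their poses are not given: they have to be found in the camera images.
- red_bangle_c (a point): Small red rigid enamelled bangle (a plain round band, vertical walls), 15 mm high, wall 5 mm thick, about 35 g; 50 mm outer, 40 mm inner diameter. At the start on the top step of the stand. The point is the bangle's centre, 7.5 mm above its lower edge; its z axis is the bangle's axis.
- white_bangle_c (a point): Middle white rigid enamelled bangle (a plain round band, vertical walls), 15 mm high, wall 5 mm thick, about 35 g; 59 mm outer, 49 mm inner diameter. At the start on the middle step of the stand, under the red one; it cannot come off before the red one. The point is the bangle's centre, 7.5 mm above its lower edge; its z axis is the bangle's axis.
- green_bangle_c (a point): Large green rigid enamelled bangle (a plain round band, vertical walls), 15 mm high, wall 5 mm thick, about 35 g; 68 mm outer, 58 mm inner diameter. At the start on the foot of the stand, under the white one. The point is the bangle's centre, 7.5 mm above its lower edge; its z axis is the bangle's axis.
- blue_bangle_c (a point): Large blue rigid enamelled bangle (a plain round band, vertical walls), 15 mm high, wall 5 mm thick, about 35 g; 68 mm outer, 58 mm inner diameter. At the start flat on the table. The point is the bangle's centre, 7.5 mm above its lower edge; its z axis is the bangle's axis.
- stand: Fixed stepped stand of dark turned wood. Origin on its axis at table height, z up. Foot 90 mm across, top at z=8 mm, carries the large bangle; tiers on it: 53 mm diameter z=8 to 26, 44 mm z=26 to 44, 35 mm z=44 to 67 (domed). White rests on the ledge z=26 round the 44 mm tier, red on z=44 round the 35 mm tier; play 2.5 mm all round, the top 5 mm of each tier tapers; 3 mm gap between one bangle and the next above.
- gift_box: Fixed open half of a gift box, black, 104 x 104 mm, rim 20 mm high, 4 mm thick, off-white lining. Origin at its centre at table height, z up. Inner floor at z=16 mm, 96 x 96 mm; in its middle a round cushion, 48 mm diameter, top at z=27.5 mm. The large bangle lies on the floor round the cushion (5 mm play all round), its upper edge 11 mm above the rim.
- pad: Fixed flat grey felt pad, 160 (its x) x 90 (its y) x 6 mm. Origin at its centre at table height, z up; top at z=6 mm. Two bangles fit side by side along its x, e.g. 40 mm either side of the middle.
- jar_c (a point): White jar with blue cap, 58 mm diameter, 82 mm tall; the point is its centre, 41 mm up. Bystander, to be left alone
- brown_box_c (a point): Brown closed ring box, 55 x 52 x 45 mm; the point is its centre. Bystander, to be left alone
- loupe_c (a point): Small silver and black folding loupe, 35 x 29 x 14 mm; the point is its centre. Bystander, to be left alone
Things that resemble listed ones, but are neither listed nor needed, are in the scene too. Leave any purple look-alike of the part that bears blue_bangle_c alone.

How it is judged:
On the way, in this order (a step that is already met when the one before it is completed fails the run):
1. the red and the white bangle both rest on the grey pad, let go (x of red_bangle_c in the frame of pad between -0.075 and 0.075 m and y of red_bangle_c in the frame of pad between -0.042 and 0.042 m and z of red_bangle_c in the frame of pad between 0.01 and 0.0165 m and x of white_bangle_c in the frame of pad between -0.075 and 0.075 m and y of white_bangle_c in the frame of pad between -0.042 and 0.042 m and z of white_bangle_c in the frame of pad between 0.01 and 0.0165 m and contact force between the fingers and red_bangle below 0.1 N and contact force between the fingers and white_bangle below 0.1 N and linear speed of each of red_bangle, white_bangle below 0.02 m/s), for 0.2 s.
2. the green bangle lies on the floor of the gift box round its cushion, let go (horizontal distance between green_bangle_c and gift_box below 0.008 m and z of green_bangle_c in the frame of gift_box between 0.0205 and 0.0265 m and contact force between the fingers and green_bangle below 0.1 N and linear speed of green_bangle below 0.02 m/s), for 0.2 s.
3. the blue bangle sits on the foot of the stand, let go (horizontal distance between blue_bangle_c and stand below 0.006 m and z of blue_bangle_c in the frame of stand between 0.0125 and 0.0185 m and contact force between the fingers and blue_bangle below 0.1 N and linear speed of blue_bangle below 0.02 m/s), for 0.2 s.
4. the white bangle sits on the middle step of the stand, let go (horizontal distance between white_bangle_c and stand below 0.006 m and z of white_bangle_c in the frame of stand between 0.0305 and 0.0365 m and contact force between the fingers and white_bangle below 0.1 N and linear speed of white_bangle below 0.02 m/s), for 0.2 s.
At the end, for the whole second after the job is handed in: Blue sits on the foot of the stand, white on the middle step, red on the top step (each within 6 mm of the axis, 3 mm of its seated height); green lies round the gift box cushion (within 8 mm of its centre, 3 mm of its floor); all level, at rest, released (all of step 2 and all of step 3 and all of step 4 and horizontal distance between red_bangle_c and stand below 0.006 m and z of red_bangle_c in the frame of stand between 0.0485 and 0.0545 m and linear speed of red_bangle below 0.02 m/s and contact force between the fingers and red_bangle below 0.1 N and angle between each of red_bangle_c, white_bangle_c, green_bangle_c, blue_bangle_c's own z axis and vertical below 0.1 rad); the robot touches nothing.
It fails at once if a bangle is lifted while the next one above is still on the stand ((z of white_bangle_c in the frame of stand above 0.0395 m and horizontal distance between each of white_bangle_c, red_bangle_c and stand below 0.03 m) or (z of green_bangle_c in the frame of stand above 0.0215 m and horizontal distance between each of green_bangle_c, white_bangle_c and stand below 0.03 m)).
It fails at once if a bangle is dropped (falls free by more than about 2 cm) ((linear speed of red_bangle above 0.65 m/s and contact force between the fingers and red_bangle below 0.1 N) or (linear speed of white_bangle above 0.65 m/s and contact force between the fingers and white_bangle below 0.1 N) or (linear speed of green_bangle above 0.65 m/s and contact force between the fingers and green_bangle below 0.1 N) or (linear speed of blue_bangle above 0.65 m/s and contact force between the fingers and blue_bangle below 0.1 N)).
It fails at once if the jar, the brown ring box or the loupe is moved by more than 2 cm (distance of any of jar_c, brown_box_c, loupe_c from where it was at the start of the episode above 0.02 m).
It also fails if it takes over 128 s, if anything falls off the work surface, if the arm or the gripper's body presses on something with over 40 N, if the wrist force passes 120 N, or if a joint passes its speed limit or range.

## Robot

A 7-joint arm with a two-finger parallel gripper is mounted at the origin on a cart in front of the work surface, level with it; the furniture and walls round the work are solid. World frame = base frame: x ahead of the robot, y to its left, z up, the work surface at z = 0. Lengths are in m, angles in rad, forces in N, time in s.
With the tool pointing down it reaches from about 0.425 to 0.875 m from the base axis. Payload 4.7 kg.
Tool frame: the origin (TCP) lies at the very end of the fingers, on their centre line; the grasp point (between the pads) lies 19 mm behind it; z points along the fingers, y is the line along which they close (so a half turn about z gives the same grasp; the last joint's range is limited). The gripper opens to 85 mm and grips with 20 to 120 N. Pads are 22 mm wide; open, the fingers measure 114 mm over their backs; the gripper's body (76 mm by 85 mm) begins 54 mm behind the grasp point. The pads swing forward as they close: fully open they stand 13 mm farther back than shut.
Start: joints at [0.014, 0.321, -0.07, 1.45, 0.023, 1.371, -0.057], TCP at [0.65, -0, 0.231] pointing down, gripper open.
Joint ranges: [-2.86, 2.86], [-0.3, 2.09], [-1.38, 1.24], [0.06, 2.45], [-1.56, 4.7], [0.09, 2.05], [-2.69, 2.69]. Speed limits (rad/s): [2.57, 2.57, 3.14, 3.14, 3.14, 3.14, 3.14].

## Interface

Orientations are given as a rotation vector (axis times angle).
In Python, from workcell import sensors, optics, env gives the robot as it stands.
- The arm moves only by the tool send_rows, never from a script. Its argument "rows" is a list of rows, each a list of 2 entries, a list of its own where there are three numbers: the shift along the tool's x, y, z in cm, then the turn about the tool's z in rad. In form: [[[tx, ty, tz], spin], ...]. A call has 1 to 10 rows; each row is the pose to reach, as a shift and turn from the pose commanded when the call began, along the tool's axes at that moment; what a row does not reach only later rows make up. A row lasts 1/12 s, in which the tool goes at most 41.7 mm and 7.16 degrees, less where a joint would pass 70% of its speed; a pose out of reach is approached as far as the arm can. A call with a gripper value outside its range is refused whole. "grip" is the closure, from 0 (fully open) to 1 (shut), set as the call begins (left out, the last holds). The fingers move at their own pace and stop on an object; "force" is the grip in N (left out, the last holds). Time passes only in rows, so rows that repeat a pose let the fingers close. It gives the time, the measured TCP pose, the force, the opening and the grip force at its end, in the units of the state.
- sensors.sense(): the state, without advancing time (a new reading comes with each control period).
- optics.snapshot(name): name is "scene" or "side" or "wrist"; returns a dict with "pixels" (384x512x3 uint8, red, green, blue), "K" (3x3 intrinsics, pixels), "world_from_camera" (4x4, takes a point from camera to world coordinates); the wrist camera has in their place "tool_from_camera" (4x4, takes a point from camera to tool coordinates, whose origin is the TCP and whose axes are the flange's). Camera axes: x right, y down, z forward; pixel columns grow to the right and rows downward; lengths in m; the calibration is good to about 2 mm. The wrist camera is an equidistant fisheye: a pixel r from the principal point sees the ray r / f radians off the axis. A picture is of the moment at which its call begins: read the wrist's pose just before it. There is no depth.
- env.job_done(): hands the job in; it is judged then, once.
The state is a dict: "time": time; "qpos": joint angles; "qd": joint speeds; "effort": joint torques, N m; "tool_pos": TCP position; "ee_rot": TCP orientation; "contact_force": force on the tool from outside, world axes, zero at the start; "wrist_torque": the same for the moment, N m; "gripper_width": opening from 0.0 (shut) to 1.0 (fully open); "gripper_force": force on a finger pad.
Only numpy, scipy, OpenCV 4.12 (cv2) and the standard library are available. Lean on these libraries where they do the work, as an engineer would, in place of code of your own. Each camera call takes 0.05 s, during which the arm holds its last target. There are 200 camera calls.

## Working session

There is one attempt and no reset: what is moved stays moved. The work goes in short steps, Python scripts to look and compute and a tool call to move; the robot and the scene stay as the last step left them, time stands still between calls to the robot, and variables do not carry over. Pictures are saved under pics/ and viewed, at most 14 in all, crops included, and the job is handed in when it is done.

Besides the shell and the picture viewer there is one more tool, called after "Emit:" by a JSON object that holds its "op" and its "data", one argument or row to a line. send_rows: Moves the arm, as the interface text tells. Its arguments: {"type":"object","properties":{"rows":{"type":"array","items":{"type":"array"}},"grip":{"type":"number"},"force":{"type":"number"}},"required":["rows"]}

```bash
mkdir -p pics; python3 - <<'E'
from workcell import sensors, optics, env
import cv2, numpy as np, pickle
s=sensors.sense(); print(s['time'],s['tool_pos'],s['ee_rot'],s['gripper_width'])
D={}
for n in ['scene','side','wrist']:
    d=optics.snapshot(n); D[n]=d; cv2.imwrite(f'pics/{n}0.png',d['pixels'][:,:,::-1]); print(n,np.round(d['K'],1).tolist(),np.round(d.get('world_from_camera',d.get('tool_from_camera')),3).tolist())
im=np.hstack([D['scene']['pixels'],D['side']['pixels']])[:,:,::-1]
pickle.dump(D,open('D0.pkl','wb'))
E
```

```text
0.0 [ 6.49443998e-01 -4.86847230e-05  2.30194065e-01] [-2.22047409 -2.22055221  0.00229573] 1.0000591288353797
scene [[360.6, 0.0, 260.8], [0.0, 360.6, 187.9], [0.0, 0.0, 1.0]] [[0.72, -0.315, 0.618, 0.104], [-0.694, -0.324, 0.643, -0.529], [-0.003, -0.892, -0.452, 0.447], [0.0, 0.0, 0.0, 1.0]]
side [[389.4, 0.0, 257.4], [0.0, 389.4, 192.2], [0.0, 0.0, 1.0]] [[-0.995, -0.034, 0.096, 0.521], [-0.102, 0.364, -0.926, 0.897], [-0.004, -0.931, -0.365, 0.433], [0.0, 0.0, 0.0, 1.0]]
wrist [[297.3, 0.0, 254.1], [0.0, 297.3, 192.5], [0.0, 0.0, 1.0]] [[0.0, -0.964, -0.265, 0.068], [1.0, 0.0, -0.0, -0.001], [0.0, -0.265, 0.964, -0.143], [0.0, 0.0, 0.0, 1.0]]
```

View pics/scene0.png

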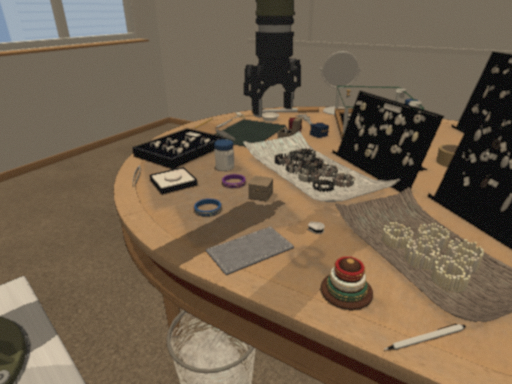

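View pics/side0.png

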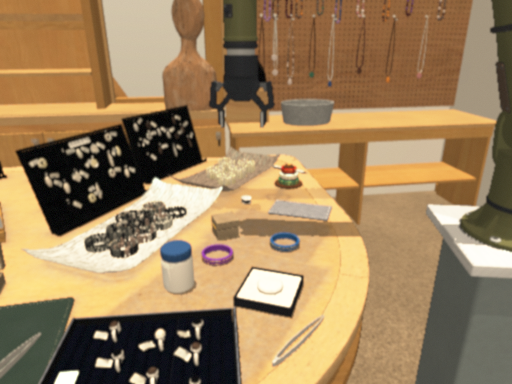

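View pics/wrist0.png

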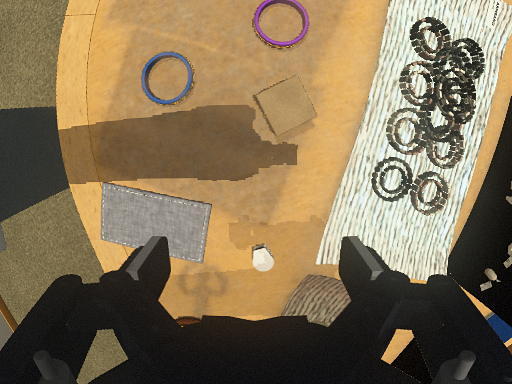

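The scene view shows the stand (347,288), pad (250,250), gift box (173,180), blue bangle (208,207), purple bangle (233,181), brown box (260,188), jar (224,152) and loupe (316,227). In the wrist view the blue bangle is at (168,78), the purple one at (280,20) and the pad at (156,220). Two bangles could be the blue one: (208,207), which is blue, and (233,181), which is purple and therefore the look-alike. I'll check this in an enlarged crop and measure.

```bash
cat > h.py <<'E'
import numpy as np, cv2
from scipy.spatial.transform import Rotation as R
from workcell import sensors, optics, env
def snap(n):
    s=sensors.sense(); d=optics.snapshot(n)
    if n=='wrist':
        T=np.eye(4); T[:3,:3]=R.from_rotvec(s['ee_rot']).as_matrix(); T[:3,3]=s['tool_pos']
        d['world_from_camera']=T@d['tool_from_camera']
    d['name']=n; return d
def rays(d,px):
    px=np.atleast_2d(np.asarray(px,float)); K=d['K']; u=(px-[K[0,2],K[1,2]])/[K[0,0],K[1,1]]
    if d['name']=='wrist':
        r=np.linalg.norm(u,axis=1,keepdims=True)+1e-12; v=np.hstack([u/r*np.sin(r),np.cos(r)])
    else: v=np.hstack([u,np.ones((len(u),1))])
    T=d['world_from_camera']; return T[:3,3],v@T[:3,:3].T
def plane(d,px,z):
    o,v=rays(d,px); return o+v*((z-o[2])/v[:,2:])
def proj(d,P):
    T=np.linalg.inv(d['world_from_camera']); c=np.atleast_2d(P)@T[:3,:3].T+T[:3,3]; K=d['K']
    if d['name']=='wrist':
        rho=np.linalg.norm(c[:,:2],axis=1,keepdims=True); u=c[:,:2]/(rho+1e-12)*np.arctan2(rho,c[:,2:])
    else: u=c[:,:2]/c[:,2:]
    return u*[K[0,0],K[1,1]]+[K[0,2],K[1,2]]
def blobs(d,lo,hi,box=None,amin=25):
    hsv=cv2.cvtColor(d['pixels'],cv2.COLOR_RGB2HSV); m=cv2.inRange(hsv,np.array(lo),np.array(hi))
    if box: k=np.zeros_like(m); x0,y0,x1,y1=box; k[y0:y1,x0:x1]=255; m&=k
    n,l,st,c=cv2.connectedComponentsWithStats(m)
    return [(st[i].tolist(),c[i].round(1).tolist(),l==i) for i in range(1,n) if st[i,4]>=amin]
E
python3 - <<'E'
from h import *
import pickle
D=pickle.load(open('D0.pkl','rb'))
im=D['scene']['pixels'][130:320,120:400,::-1]
cv2.imwrite('pics/crop1.png',cv2.resize(im,None,fx=2.8,fy=2.8,interpolation=cv2.INTER_CUBIC))
for n in ['scene','side']:
    d=D[n]; d['name']=n
    for nm,lo,hi in [('blue',(95,90,40),(118,255,255)),('purple',(125,80,40),(160,255,255)),('red',(0,170,60),(6,255,255)),('green',(50,80,20),(90,255,200))]:
        for st,c,m in blobs(d,lo,hi):
            print(n,nm,st,c,plane(d,c,.0075).round(3).tolist())
E
```

```text
scene blue [214, 139, 19, 11, 140] [223.1, 143.9] [[0.849, 0.439, 0.008]]
scene blue [195, 200, 25, 11, 86] [206.7, 202.8] [[0.551, 0.131, 0.008]]
scene purple [223, 175, 22, 10, 85] [233.0, 177.7] [[0.693, 0.198, 0.008]]
scene red [335, 257, 29, 19, 168] [348.7, 268.2] [[0.593, -0.258, 0.008]]
scene green [329, 283, 19, 12, 27] [337.2, 289.8] [[0.529, -0.277, 0.008]]
scene green [351, 287, 15, 9, 26] [358.5, 292.1] [[0.551, -0.306, 0.008]]
side blue [271, 233, 28, 13, 143] [284.2, 237.0] [[0.543, 0.094, 0.008]]
side blue [161, 241, 29, 21, 473] [175.4, 250.8] [[0.775, 0.18, 0.008]]
side purple [202, 245, 31, 16, 217] [216.7, 250.9] [[0.686, 0.172, 0.008]]
side red [282, 167, 13, 6, 36] [287.5, 168.8] [[0.551, -0.418, 0.008]]
```

View pics/crop1.png

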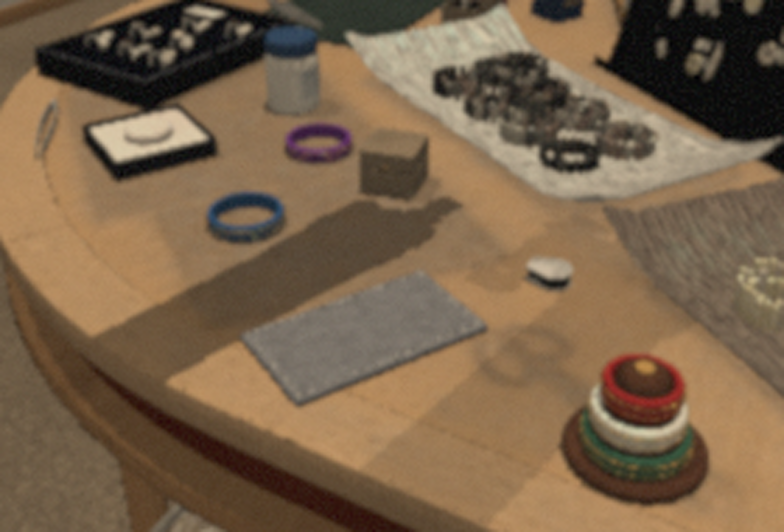

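The crop confirms that the bangle at (246,218) in the crop is the blue one and the one at (319,143) is purple. The stack is at (634,430). Next, rough positions.

```bash
python3 - <<'E'
from h import *
import pickle
D=pickle.load(open('D0.pkl','rb'))
for n in D: D[n]['name']=n
s=sensors.sense(); T=np.eye(4); T[:3,:3]=R.from_rotvec(s['ee_rot']).as_matrix(); T[:3,3]=s['tool_pos']; D['wrist']['world_from_camera']=T@D['wrist']['tool_from_camera']
cr=lambda x,y:(x/2.8+120-.3,y/2.8+130-.3)
p=lambda n,px,z,l: print(l,n,plane(D[n],px,z).round(4).tolist())
p('scene',cr(634,458),.008,'foot'); p('side',(289,184),.008,'foot')
p('scene',[cr(244,337),cr(421,272),cr(486,326),cr(302,400)],.006,'padcorners')
p('side',[(277,202),(331,207),(324,220),(269,213)],.006,'pad')
p('wrist',[(103,183),(211,205),(203,262),(101,235)],.006,'pad')
p('scene',[cr(85,131),cr(179,104),cr(214,142),cr(119,167)],.020,'box')
p('side',[(251,268),(303,270),(291,307),(235,297)],.02,'box')
p('wrist',[(168,78)],.0075,'blue'); p('scene',cr(246,218),.0075,'blue'); p('side',(284.5,242),.0075,'blue')
E
```

```text
foot scene [[0.5329, -0.293, 0.008]]
foot side [[0.5416, -0.2611, 0.008]]
padcorners scene [[0.4365, -0.0259, 0.006], [0.5889, -0.0547, 0.006], [0.5718, -0.1387, 0.006], [0.4229, -0.1085, 0.006]]
pad side [[0.5714, -0.1163, 0.006], [0.4225, -0.095, 0.006], [0.4461, -0.0101, 0.006], [0.5883, -0.0396, 0.006]]
pad wrist [[0.4378, -0.0198, 0.006], [0.592, -0.0503, 0.006], [0.5761, -0.1352, 0.006], [0.4209, -0.099, 0.006]]
box scene [[0.5151, 0.3454, 0.02], [0.6201, 0.3373, 0.02], [0.5929, 0.2342, 0.02], [0.4985, 0.2513, 0.02]]
box side [[0.6017, 0.2511, 0.02], [0.5012, 0.2484, 0.02], [0.5217, 0.3622, 0.02], [0.6184, 0.3446, 0.02]]
blue wrist [[0.5412, 0.1146, 0.0075]]
blue scene [[0.5388, 0.1102, 0.0075]]
blue side [[0.5414, 0.1177, 0.0075]]
```

Emit:
{"op": "send_rows", "data": {
  "rows": [
    [[-29,-11.4,2],-1.376],
    [[-29,-11.4,2],-1.376],
    [[-29,-11.4,2],-1.376],
    [[-29,-11.4,2],-1.376],
    [[-29,-11.4,2],-1.376],
    [[-29,-11.4,2],-1.376],
    [[-29,-11.4,2],-1.376],
    [[-29,-11.4,2],-1.376],
    [[-29,-11.4,2],-1.376],
    [[-29,-11.4,2],-1.376]
  ]
}}

```text
time: 0.98
tool_pos: [0.5337, -0.2937, 0.2107]
ee_rot: [-0.567, -3.089, 0.001]
contact_force: [0.9, 1.3, -0.4]
gripper_width: 1.004
gripper_force: 0.0
```

Emit:
{"op": "send_rows", "data": {
  "rows": [
    [[0,0,0],-0.127],
    [[0,0,0],-0.127],
    [[0,0,0],-0.127],
    [[0,0,0],-0.127]
  ]
}}

```text
time: 1.32
tool_pos: [0.536, -0.2899, 0.2112]
ee_rot: [-0.374, -3.119, -0.0]
contact_force: [-0.0, 1.1, -0.0]
gripper_width: 1.0
gripper_force: 0.0
```

```bash
cat >> h.py <<'E'
def shift(p,yaw=None):
    """cm shift along tool axes (and turn, rad) from the measured pose to world TCP p"""
    s=sensors.sense(); M=R.from_rotvec(s['ee_rot']).as_matrix()
    return (M.T@(np.asarray(p)-s['tool_pos'])*100).round(2)
E
python3 - <<'E'
from h import *
s=sensors.sense(); M=R.from_rotvec(s['ee_rot']).as_matrix(); print(s['time'],s['tool_pos'],M.round(3).tolist(),s['qpos'].round(2) if hasattr(s['qpos'],'round') else s['qpos'])
d=snap('wrist'); cv2.imwrite('pics/w1.png',d['pixels'][:,:,::-1])
print(proj(d,[.535,-.29,.008]),proj(d,[.535,-.29,.067]))
import pickle; pickle.dump(d,open('w1.pkl','wb'))
E
```

```text
1.3167 [ 0.53596241 -0.28986997  0.21116186] [[-0.972, 0.236, -0.0], [0.236, 0.972, 0.0], [0.0, 0.0, -1.0]] [ 0.49  0.25 -0.05  1.59  0.01  1.31  1.78]
[[253.43371699 169.841808  ]] [[253.26536714 181.15170822]]
```

View pics/w1.png

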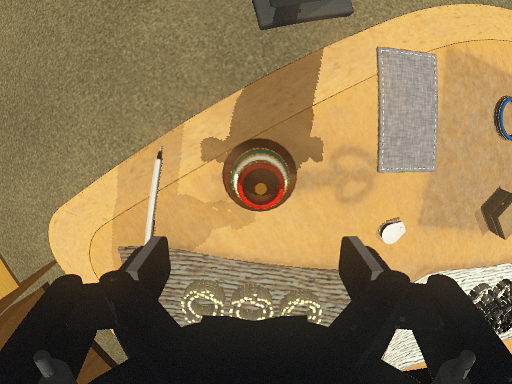

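The wrist view shows the stand just under the tool. The foot spans columns 222–297 and rows 138–212, the red ring is near (261,184), the pad is at (407,110) and the loupe at (392,230). Now fitting centres.

```bash
python3 - <<'E'
from h import *
import pickle
d=pickle.load(open('w1.pkl','rb')); hsv=cv2.cvtColor(d['pixels'],cv2.COLOR_RGB2HSV)
print(hsv[175,[215,218,221,224,227,230,234,290,294,298,302]].tolist(), hsv[[134,137,140,143,208,211,214,217],259].tolist())
def fit(px,z,l):
    P=plane(d,px,z)[:,:2]; A=np.c_[2*P,np.ones(len(P))]; c=np.linalg.lstsq(A,(P**2).sum(1),rcond=None)[0]
    print(l,c[:2].round(4),'r',np.sqrt(c[2]+c[0]**2+c[1]**2).round(4), 'n',len(P))
def hull(m):
    c=max(cv2.findContours(m.astype(np.uint8),0,1)[0],key=len); return cv2.convexHull(c)[:,0]
g=d['pixels'].astype(int)
m=((hsv[...,2]<115)|False); k=np.zeros_like(m); k[130:220,213:305]=1; m&=k
m=cv2.morphologyEx(m.astype(np.uint8),cv2.MORPH_OPEN,np.ones((5,5)))
fit(hull(m),.008,'foot')
red=((hsv[...,0]<8)|(hsv[...,0]>172))&(hsv[...,1]>190)&(hsv[...,2]>120)&k
fit(hull(red),.055,'red z55'); ys,xs=np.where(red); print(xs.min(),xs.max(),ys.min(),ys.max())
wh=(hsv[...,1]<60)&(hsv[...,2]>130)&k; ys,xs=np.where(wh); print('white',xs.min(),xs.max(),ys.min(),ys.max(),wh.sum()); fit(hull(wh),.041,'white')
kn=(hsv[175:195,250:272]); 
cv2.imwrite('pics/w1c.png',cv2.resize(d['pixels'][125:225,205:315,::-1],None,fx=5,fy=5,interpolation=cv2.INTER_NEAREST))
E
```

```text
[[18, 137, 218], [18, 131, 213], [16, 128, 203], [13, 175, 115], [13, 175, 128], [15, 168, 112], [21, 88, 204], [14, 164, 129], [14, 167, 134], [16, 128, 204], [17, 135, 198]] [[16, 151, 135], [17, 152, 144], [11, 153, 75], [12, 153, 75], [4, 223, 189], [14, 167, 128], [19, 131, 233], [18, 135, 231]]
foot [ 0.5563 -0.2863] r 0.0224 n 24
red z55 [ 0.5453 -0.2848] r 0.0238 n 19
238 283 164 208
white 234 286 156 192 150
white [ 0.5371 -0.2811] r 0.0216 n 8
```

View pics/w1c.png

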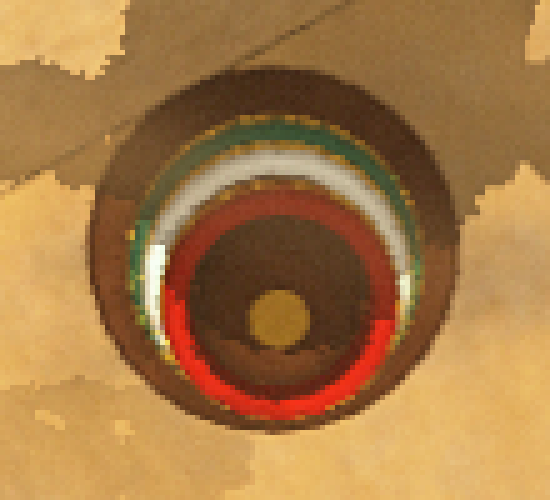

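The crop shows foot edges at columns 223.2 and 297 and rows 138.2 and 211.6. The red outer edge spans columns 237.8–284.6 and rows 162–208.6, and the knob is at (260.8,188.8).

```bash
python3 - <<'E'
from h import *
import pickle
from scipy.optimize import least_squares
d=pickle.load(open('w1.pkl','rb')); a=np.linspace(0,2*np.pi,180)
def ext(c,z,r):
    p=proj(d,np.c_[c[0]+r*np.cos(a),c[1]+r*np.sin(a),np.full(180,z)]); return np.r_[p.min(0),p.max(0)]
for l,z,r,o in [('foot',.007,.045,(223.2,138.2,297,211.6)),('red',.059,.025,(237.8,162,284.6,208.6)),('redfree',.059,None,(237.8,162,284.6,208.6))]:
    f=(lambda c:ext(c,z,c[2])-o) if r is None else (lambda c:ext(c,z,r)-o)
    s=least_squares(f,[.535,-.29]+([.025] if r is None else []),diff_step=1e-4); print(l,s.x.round(4),s.fun.round(1))
print('knob',plane(d,(260.8,188.8),.068))
# pad corners at z=.006 and box via side
print(plane(d,[(378,48),(437,54),(435,171),(379,170)],.006).round(4).tolist())
E
```

```text
foot [ 0.5442 -0.2839] [-0.6  0.   0.6 -0. ]
red [ 0.5435 -0.2837] [-1.  -0.3  1.   0.4]
redfree [ 0.5434 -0.2837  0.0243] [-0.3  0.3  0.3 -0.3]
knob [[ 0.54412785 -0.28450678  0.068     ]]
[[0.4205, -0.1055, 0.006], [0.4357, -0.017, 0.006], [0.5913, -0.0495, 0.006], [0.5713, -0.1354, 0.006]]
```

```bash
python3 - <<'E'
from h import *
print(shift([.544,-.284,.12]),shift([.544,-.284,.044]))
E
```

```text
[-0.64  0.75  9.12] [-0.64  0.75 16.72]
```

Emit:
{"op": "send_rows", "data": {
  "rows": [
    [[-0.64,0.75,4],0],
    [[-0.64,0.75,8],0],
    [[-0.64,0.75,11],0],
    [[-0.64,0.75,13],0],
    [[-0.64,0.75,14.5],0],
    [[-0.64,0.75,15.6],0],
    [[-0.64,0.75,16.4],0],
    [[-0.64,0.75,16.7],0],
    [[-0.64,0.75,16.7],0],
    [[-0.64,0.75,16.7],0]
  ]
}}

```text
time: 2.2
tool_pos: [0.5447, -0.2845, 0.0453]
ee_rot: [0.37, 3.118, -0.001]
contact_force: [-0.6, 0.0, -0.4]
gripper_width: 0.997
gripper_force: 0.0
```

Emit:
{"op": "send_rows", "data": {
  "rows": [
    [[0,0,0],0],
    [[0,0,0],0],
    [[0,0,0],0],
    [[0,0,0],0],
    [[0,0,0],0],
    [[0,0,0],0]
  ],
  "grip": 0.3,
  "force": 20
}}

```text
time: 2.7
tool_pos: [0.544, -0.2843, 0.0445]
ee_rot: [0.369, 3.12, -0.0]
contact_force: [0.0, -0.7, -0.2]
gripper_width: 0.702
gripper_force: 0.0
```

```bash
python3 - <<'E'
from h import *
d=snap('wrist'); cv2.imwrite('pics/w2.png',d['pixels'][:,:,::-1])
s=sensors.sense(); print(s['time'],s['tool_pos'],s['gripper_width'],s['contact_force'])
E
```

```text
2.75 [ 0.54402359 -0.2842611   0.04444373] 0.6989570865183137 [-0.40178356 -0.99122072 -0.83021563]
```

View pics/w2.png

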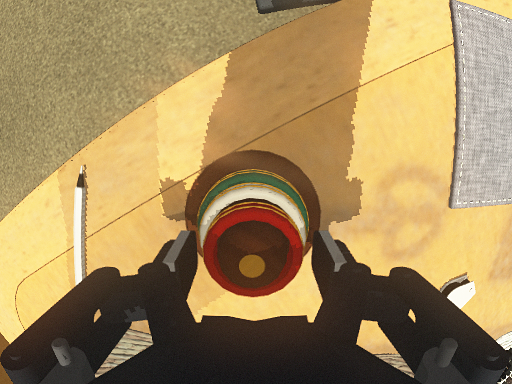

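The fingers straddle the red ring symmetrically: ring centre column 253, pads at 190 and 316. Closing.

Emit:
{"op": "send_rows", "data": {
  "rows": [
    [[0,0,0],0],
    [[0,0,0],0],
    [[0,0,0],0],
    [[0,0,0],0],
    [[0,0,0],0],
    [[0,0,0],0]
  ],
  "grip": 0.6,
  "force": 20
}}

```text
time: 3.25
tool_pos: [0.5441, -0.2843, 0.0445]
ee_rot: [0.369, 3.119, -0.0]
contact_force: [-0.5, 0.7, 2.1]
gripper_width: 0.531
gripper_force: 20.7
```

Emit:
{"op": "send_rows", "data": {
  "rows": [
    [[0,0,-0.2],0],
    [[0,0,-0.5],0],
    [[0,0,-1.0],0],
    [[0,0,-1.6],0],
    [[0,0,-2.4],0],
    [[0,0,-3.2],0],
    [[0,0,-4],0],
    [[0,0,-4],0]
  ]
}}

```text
time: 3.92
tool_pos: [0.5455, -0.2849, 0.087]
ee_rot: [0.369, 3.116, -0.002]
contact_force: [-0.0, -0.4, 0.4]
gripper_width: 0.535
gripper_force: 20.7
```

```bash
python3 - <<'E'
from h import *
a=snap('wrist')['pixels']; b=snap('side')['pixels'][130:226,220:348]; b=cv2.resize(b,(512,384),interpolation=cv2.INTER_CUBIC)
cv2.imwrite('pics/w3.png',cv2.resize(np.hstack([a,b])[:,:,::-1],(800,300)))
u=np.array([.162,-.0315])/.165
c=np.array([.507,-.0785])
print(shift([*(c+.04*np.array([.98,-.195])),.10]),shift([*(c-.04*np.array([.98,-.195])),.10]),sensors.sense()['tool_pos'])
E
```

```text
[ 4.45 19.3  -1.5 ] [12.44 18.98 -1.51] [ 0.54442649 -0.28434285  0.0851223 ]
```

View pics/w3.png

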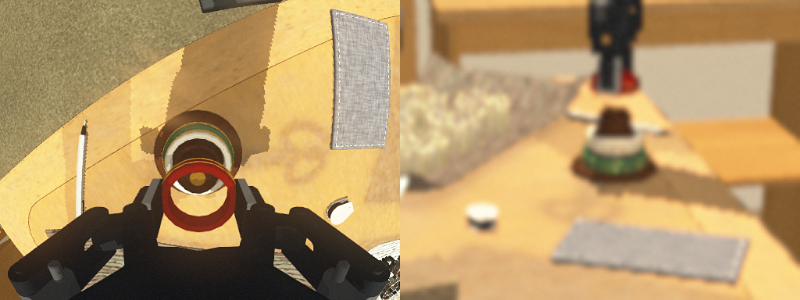

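Red is held alone; white and green are still on the stand. Carrying red to the far pad spot.

Emit:
{"op": "send_rows", "data": {
  "rows": [
    [[0,0.5,-1],0],
    [[0.5,2.2,-1.5],0],
    [[1.1,5,-1.5],0],
    [[1.9,8.2,-1.5],0],
    [[2.6,11.4,-1.5],0],
    [[3.3,14.4,-1.5],0],
    [[3.9,16.8,-1.5],0],
    [[4.3,18.5,-1.5],0],
    [[4.45,19.3,-1.0],0],
    [[4.45,19.3,0],0]
  ]
}}

```text
time: 4.85
tool_pos: [0.5471, -0.0835, 0.0853]
ee_rot: [0.363, 3.118, 0.001]
contact_force: [-0.4, 1.0, 0.4]
gripper_width: 0.537
gripper_force: 20.7
```

Emit:
{"op": "send_rows", "data": {
  "rows": [
    [[0,0,2],0],
    [[0,0,4],0],
    [[0,0,5.5],0],
    [[0,0,6.5],0],
    [[0,0,7.0],0],
    [[0,0,7.0],0],
    [[0,0,7.0],0]
  ]
}}

```text
time: 5.43
tool_pos: [0.546, -0.0869, 0.0144]
ee_rot: [0.371, 3.119, -0.0]
contact_force: [-0.3, 0.3, -0.1]
gripper_width: 0.537
gripper_force: 20.7
```

```bash
python3 - <<'E'
from h import *
s=sensors.sense(); print(s['tool_pos'],s['contact_force'],s['gripper_width']); print(shift([.5462,-.0863,.0068]))
E
```

```text
[ 0.54600776 -0.08686075  0.01442689] [-0.31450754  0.26009034 -0.09250529] 0.5372455440551251
[-0.01  0.06  0.76]
```

Emit:
{"op": "send_rows", "data": {
  "rows": [
    [[0,0,0.3],0],
    [[0,0,0.5],0],
    [[0,0,0.65],0],
    [[0,0,0.76],0],
    [[0,0,0.76],0],
    [[0,0,0.76],0]
  ]
}}

```text
time: 5.93
tool_pos: [0.5459, -0.0862, 0.0069]
ee_rot: [0.369, 3.12, -0.0]
contact_force: [-0.7, 0.7, -0.4]
gripper_width: 0.536
gripper_force: 20.7
```

Emit:
{"op": "send_rows", "data": {
  "rows": [
    [[0,0,0],0],
    [[0,0,0],0],
    [[0,0,0],0],
    [[0,0,0],0],
    [[0,0,-1],0],
    [[0,0,-3],0],
    [[0,0,-6],0],
    [[0,0,-9],0],
    [[0,0,-9],0]
  ],
  "grip": 0.2
}}

```text
time: 6.68
tool_pos: [0.5503, -0.0867, 0.1039]
ee_rot: [0.368, 3.108, -0.001]
contact_force: [1.2, -0.5, 0.6]
gripper_width: 0.803
gripper_force: 0.0
```

```bash
python3 - <<'E'
from h import *
d=snap('wrist'); k=blobs(d,(0,170,50),(8,255,255),amin=60)
for st,c,m in k: print(st,c,plane(d,c,.0135))
d=snap('scene')
for st,c,m in blobs(d,(0,170,50),(8,255,255),amin=40): print(st,c,plane(d,c,.0135))
print(shift([.544,-.284,.10]),shift([.544,-.284,.0245]),sensors.sense()['tool_pos'])
E
```

```text
[223, 165, 62, 57, 1141] [252.6, 198.0] [[ 0.55182322 -0.08771199  0.0135    ]]
[257, 231, 21, 16, 125] [266.5, 236.6] [[ 0.54871212 -0.0838677   0.0135    ]]
[198, 290, 60, 34, 276] [228.2, 306.1] [[ 0.36621211 -0.1800744   0.0135    ]]
[263, 318, 98, 54, 551] [314.7, 346.6] [[ 0.40543915 -0.32587016  0.0135    ]]
[361, 365, 23, 14, 104] [371.3, 372.8] [[ 0.42679761 -0.40357848  0.0135    ]]
[379, 375, 25, 9, 77] [388.7, 380.4] [[ 0.43334493 -0.4249619   0.0135    ]]
[ -4.31 -19.29  -0.08] [ -4.27 -19.29   7.47] [ 0.54718327 -0.08639446  0.09907725]
```

Emit:
{"op": "send_rows", "data": {
  "rows": [
    [[-0.1,-0.5,0],0],
    [[-0.5,-2.5,0],0],
    [[-1.2,-5.8,0],0],
    [[-2.0,-9.5,0],0],
    [[-2.8,-13,0],0],
    [[-3.5,-16,0],0],
    [[-4.0,-18.2,0],0],
    [[-4.25,-19.3,0],0],
    [[-4.25,-19.3,0.5],0],
    [[-4.25,-19.3,0.5],0]
  ],
  "grip": 0
}}

```text
time: 7.62
tool_pos: [0.541, -0.2825, 0.0897]
ee_rot: [-0.369, -3.117, -0.003]
contact_force: [0.4, 1.1, -0.3]
gripper_width: 1.003
gripper_force: 0.0
```

Emit:
{"op": "send_rows", "data": {
  "rows": [
    [[0,0,0],0],
    [[0,0,0],0],
    [[0,0,0],0]
  ]
}}

```text
time: 7.87
tool_pos: [0.5426, -0.2817, 0.0918]
ee_rot: [0.365, 3.12, 0.001]
contact_force: [0.6, -0.3, -0.1]
gripper_width: 1.0
gripper_force: 0.0
```

```bash
python3 - <<'E'
from h import *
d=snap('wrist'); hsv=cv2.cvtColor(d['pixels'],cv2.COLOR_RGB2HSV)
print(proj(d,[.544,-.284,.067]))
print(shift([.544,-.284,.0245]),sensors.sense()['tool_pos'])
cv2.imwrite('pics/w4.png',d['pixels'][:,:,::-1])
E
```

```text
[[249.97538505 230.17816403]]
[-0.18 -0.15  6.74] [ 0.54258711 -0.28216209  0.09190624]
```

View pics/w4.png

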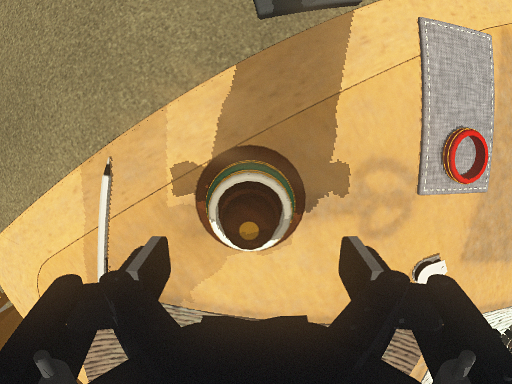

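Red lies on the pad at (466,156). The knob at (249,231) matches the predicted (250,230). Now white.

Emit:
{"op": "send_rows", "data": {
  "rows": [
    [[-0.1,-0.1,2],0],
    [[-0.18,-0.15,3.8],0],
    [[-0.18,-0.15,5.2],0],
    [[-0.18,-0.15,6.2],0],
    [[-0.18,-0.15,6.7],0],
    [[-0.18,-0.15,6.7],0],
    [[-0.18,-0.15,6.7],0]
  ]
}}

```text
time: 8.5
tool_pos: [0.5439, -0.2856, 0.0252]
ee_rot: [0.369, 3.119, -0.0]
contact_force: [-1.0, -0.0, -0.6]
gripper_width: 0.995
gripper_force: 0.0
```

Emit:
{"op": "send_rows", "data": {
  "rows": [
    [[0,0,0],0],
    [[0,0,0],0],
    [[0,0,0],0],
    [[0,0,0],0],
    [[0,0,0],0],
    [[0,0,0],0]
  ],
  "grip": 0.55,
  "force": 20
}}

```text
time: 9.0
tool_pos: [0.5442, -0.286, 0.0261]
ee_rot: [0.369, 3.118, -0.001]
contact_force: [-1.2, 0.6, 6.4]
gripper_width: 0.656
gripper_force: 21.0
```

Emit:
{"op": "send_rows", "data": {
  "rows": [
    [[0,0,-0.2],0],
    [[0,0,-0.5],0],
    [[0,0,-1.0],0],
    [[0,0,-1.8],0],
    [[0,0,-2.8],0],
    [[0,0,-3.8],0],
    [[0,0,-4.8],0],
    [[0,0,-5.5],0],
    [[0,0,-5.5],0],
    [[0,0,-5.5],0]
  ]
}}

```text
time: 9.83
tool_pos: [0.5437, -0.2859, 0.0805]
ee_rot: [0.369, 3.119, -0.001]
contact_force: [-0.1, 0.7, -1.0]
gripper_width: 0.655
gripper_force: 22.0
```

```bash
python3 - <<'E'
from h import *
a=snap('wrist')['pixels']; b=snap('side')['pixels'][130:226,220:348]; b=cv2.resize(b,(512,384),interpolation=cv2.INTER_CUBIC)
cv2.imwrite('pics/w5.png',cv2.resize(np.hstack([a,b])[:,:,::-1],(800,300)))
s=sensors.sense(); print(s['tool_pos'],s['contact_force'])
print(shift([.4678,-.0707,.08]))
E
```

```text
[ 0.54301634 -0.28548367  0.07930312] [ 0.34639199  0.00147983 -1.13980682]
[12.33 19.13 -0.06]
```

View pics/w5.png

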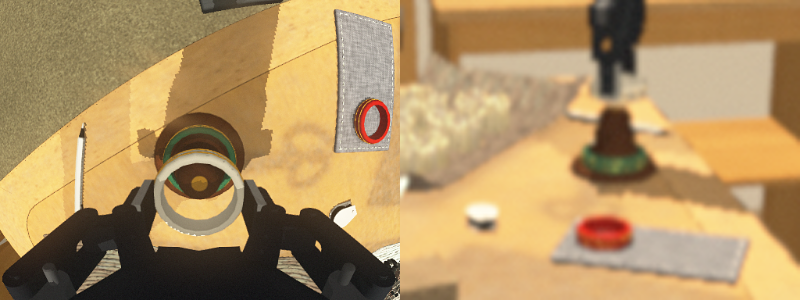

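White is held alone, green is still on the foot and red is on the pad. The fingers felt 6 N while closing, so I'll check the fingertip height from the wrist picture.

```bash
python3 - <<'E'
from h import *
d=optics.snapshot('wrist'); d['name']='wrist'; d['world_from_camera']=d['tool_from_camera']
for s in [-3,0,3,5,8]: print(s, proj(d,[[.011,-.0295,-s/1000],[-.011,-.0295,-s/1000],[.011,.0295,-s/1000],[0,0,-s/1000]]).round(0).tolist())
cv2.imwrite('pics/w6.png',cv2.resize(d['pixels'][190:330,160:350,::-1],None,fx=4,fy=4,interpolation=cv2.INTER_CUBIC))
E
```

```text
-3 [[198.0, 223.0], [200.0, 260.0], [309.0, 223.0], [253.0, 242.0]]
0 [[197.0, 225.0], [199.0, 262.0], [309.0, 225.0], [253.0, 245.0]]
3 [[196.0, 227.0], [199.0, 265.0], [310.0, 227.0], [253.0, 247.0]]
5 [[195.0, 229.0], [198.0, 267.0], [311.0, 229.0], [253.0, 249.0]]
8 [[194.0, 231.0], [197.0, 269.0], [312.0, 231.0], [253.0, 252.0]]
```

View pics/w6.png

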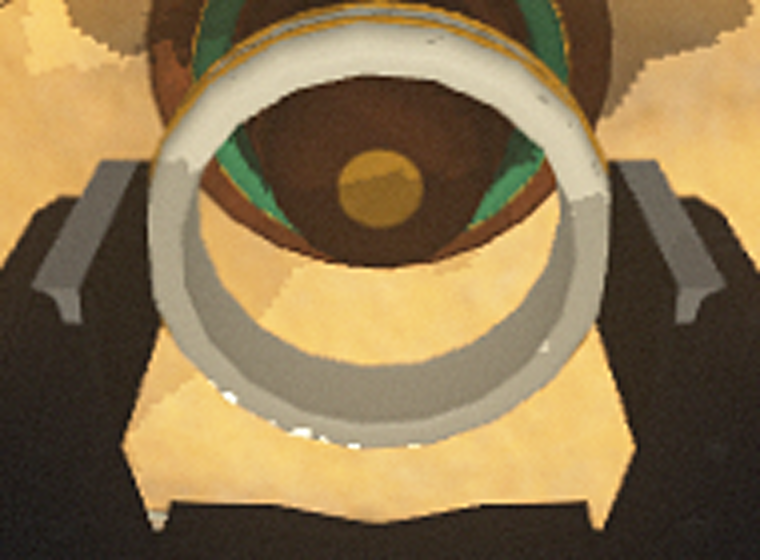

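The fingertips sit about 4 mm behind the TCP, as modelled; the force was the closing sweep. White goes to the near pad spot.

Emit:
{"op": "send_rows", "data": {
  "rows": [
    [[0.2,0.4,-1],0],
    [[1.4,2.2,-1.5],0],
    [[3.3,5.1,-1.5],0],
    [[5.4,8.4,-1.5],0],
    [[7.5,11.6,-1.5],0],
    [[9.4,14.6,-1.5],0],
    [[10.9,17,-1.5],0],
    [[11.9,18.5,-1.5],0],
    [[12.33,19.13,-1.0],0],
    [[12.33,19.13,0],0]
  ]
}}

```text
time: 10.82
tool_pos: [0.469, -0.0693, 0.0807]
ee_rot: [0.364, 3.118, -0.0]
contact_force: [0.3, 0.6, 0.0]
gripper_width: 0.653
gripper_force: 22.0
```

Emit:
{"op": "send_rows", "data": {
  "rows": [
    [[0,0,2],0],
    [[0,0,4],0],
    [[0,0,5.3],0],
    [[0,0,6.2],0],
    [[0,0,6.5],0],
    [[0,0,6.5],0],
    [[0,0,6.5],0]
  ]
}}

```text
time: 11.4
tool_pos: [0.4688, -0.0714, 0.015]
ee_rot: [0.371, 3.119, -0.0]
contact_force: [0.3, -0.0, -0.9]
gripper_width: 0.652
gripper_force: 22.0
```

```bash
python3 - <<'E'
from h import *
s=sensors.sense(); print(s['tool_pos'],s['contact_force'],s['gripper_width']); print(shift([.4678,-.0707,.0068]))
E
```

```text
[ 0.46876047 -0.07141974  0.01495525] [ 0.26984642 -0.04388907 -0.91306967] 0.6520836255901657
[0.11 0.05 0.82]
```

Emit:
{"op": "send_rows", "data": {
  "rows": [
    [[0,0,0.3],0],
    [[0,0,0.55],0],
    [[0,0,0.7],0],
    [[0,0,0.82],0],
    [[0,0,0.82],0],
    [[0,0,0.82],0]
  ]
}}

```text
time: 11.9
tool_pos: [0.4683, -0.0708, 0.0066]
ee_rot: [0.369, 3.12, -0.0]
contact_force: [0.4, -0.1, 0.0]
gripper_width: 0.652
gripper_force: 22.0
```

Emit:
{"op": "send_rows", "data": {
  "rows": [
    [[0,0,0],0],
    [[0,0,0],0],
    [[0,0,0],0],
    [[0,0,0],0],
    [[0,0,-1],0],
    [[0,0,-3],0],
    [[0,0,-6],0],
    [[0,0,-9],0],
    [[0,0,-9],0],
    [[0,0,-9],0]
  ],
  "grip": 0.1
}}

```text
time: 12.73
tool_pos: [0.4701, -0.0711, 0.0992]
ee_rot: [0.369, 3.115, -0.001]
contact_force: [-1.4, 0.9, 0.0]
gripper_width: 0.901
gripper_force: 0.0
```

```bash
python3 - <<'E'
from h import *
s=sensors.sense(); print(s['time'],s['tool_pos'],shift([.544,-.284,.0975]))
E
```

```text
12.7333 [ 0.47006327 -0.07109329  0.09916424] [-12.16 -18.98   0.23]
```

Emit:
{"op": "send_rows", "data": {
  "rows": [
    [[-0.3,-0.5,0],0],
    [[-1.4,-2.2,0],0],
    [[-3.3,-5.1,0],0],
    [[-5.4,-8.4,0],0],
    [[-7.5,-11.6,0],0],
    [[-9.3,-14.5,0],0],
    [[-10.8,-16.9,0],0],
    [[-11.8,-18.4,0],0],
    [[-12.3,-19.1,0],0],
    [[-12.3,-19.1,0],0]
  ],
  "grip": 0
}}

```text
time: 13.57
tool_pos: [0.5422, -0.2874, 0.0948]
ee_rot: [-0.374, -3.117, 0.0]
contact_force: [0.5, 0.8, 0.5]
gripper_width: 1.003
gripper_force: 0.0
```

Emit:
{"op": "send_rows", "data": {
  "rows": [
    [[0,0,0],0],
    [[0,0,0],0],
    [[0,0,0],0],
    [[0,0,0],0]
  ]
}}

```text
time: 13.9
tool_pos: [0.5433, -0.2837, 0.0967]
ee_rot: [0.366, 3.12, 0.001]
contact_force: [0.5, 0.2, -0.4]
gripper_width: 1.001
gripper_force: 0.0
```

```bash
python3 - <<'E'
from h import *
d=snap('wrist'); s=sensors.sense(); print(s['tool_pos'],shift([.544,-.284,.008]))
print('knob pred',proj(d,[.544,-.284,.067]))
hsv=cv2.cvtColor(d['pixels'],cv2.COLOR_RGB2HSV)
for st,c,m in blobs(d,(14,90,60),(26,255,200),box=(225,205,275,250),amin=30): print('knob?',st,c)
for st,c,m in blobs(d,(0,170,50),(8,255,255),amin=100): print('red',st,c,plane(d,c,.0135))
v=d['pixels'].copy(); sc=snap('scene')['pixels'][190:320,180:390]
cv2.imwrite('pics/w7.png',cv2.resize(np.hstack([v,cv2.resize(sc,(620,384),interpolation=cv2.INTER_CUBIC)])[:,:,::-1],(800,272)))
E
```

```text
[ 0.54332001 -0.28410709  0.09676104] [-0.06  0.02  8.88]
knob pred [[253.06460129 225.50008799]]
knob? [228, 205, 11, 11, 31] [233.2, 210.5]
knob? [230, 217, 44, 29, 583] [252.0, 230.7]
red [447, 128, 40, 53, 839] [466.8, 154.0] [[ 0.54721195 -0.08199552  0.0135    ]]
```

View pics/w7.png

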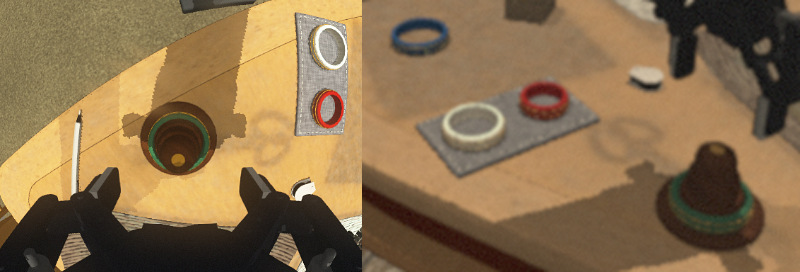

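Red and white both rest on the pad, and green is alone on the stand. The knob (≈253,226) matches the prediction. Gripping green.

Emit:
{"op": "send_rows", "data": {
  "rows": [
    [[0,0,2],0],
    [[0,0,4.2],0],
    [[0,0,6],0],
    [[0,0,7.4],0],
    [[0,0,8.3],0],
    [[0,0,8.8],0],
    [[0,0,8.9],0],
    [[0,0,8.9],0],
    [[0,0,8.9],0]
  ]
}}

```text
time: 14.75
tool_pos: [0.544, -0.2856, 0.0086]
ee_rot: [0.369, 3.118, -0.001]
contact_force: [-0.9, -0.0, 0.2]
gripper_width: 0.999
gripper_force: 0.0
```

Emit:
{"op": "send_rows", "data": {
  "rows": [
    [[0,0,0],0],
    [[0,0,0],0],
    [[0,0,0],0],
    [[0,0,0],0],
    [[0,0,0],0]
  ],
  "grip": 0.45,
  "force": 20
}}

```text
time: 15.17
tool_pos: [0.544, -0.2857, 0.0088]
ee_rot: [0.369, 3.118, -0.001]
contact_force: [-0.7, 1.1, 6.7]
gripper_width: 0.746
gripper_force: 22.1
```

Emit:
{"op": "send_rows", "data": {
  "rows": [
    [[0,0,-0.2],0],
    [[0,0,-0.5],0],
    [[0,0,-1.0],0],
    [[0,0,-1.8],0],
    [[0,0,-3],0],
    [[0,0,-4.5],0],
    [[0,0,-6],0],
    [[0,0,-7.5],0],
    [[0,0,-8.5],0],
    [[0,0,-8.5],0]
  ]
}}

```text
time: 16.0
tool_pos: [0.545, -0.2861, 0.0961]
ee_rot: [0.369, 3.115, -0.003]
contact_force: [-0.1, -0.6, -1.1]
gripper_width: 0.746
gripper_force: 22.6
```

```bash
python3 - <<'E'
from h import *
s=sensors.sense(); print(s['time'],s['tool_pos'],shift([.558,.297,.15]))
E
```

```text
16.0 [ 0.54504692 -0.28613495  0.09609502] [12.33 57.   -5.52]
```

Emit:
{"op": "send_rows", "data": {
  "rows": [
    [[0,0.3,-2],0],
    [[0.2,2,-4],0],
    [[0.4,5,-6],0],
    [[0.7,8.5,-7],0],
    [[1.0,12,-7],0],
    [[1.2,15.5,-7],0],
    [[1.5,19,-7],0],
    [[1.7,22.5,-7],0],
    [[2.0,26,-7],0],
    [[2.2,29.5,-7],0]
  ]
}}

```text
time: 16.83
tool_pos: [0.5902, 0.0084, 0.1621]
ee_rot: [-0.369, -3.119, 0.0]
contact_force: [1.0, 0.0, -0.8]
gripper_width: 0.747
gripper_force: 22.6
```

Emit:
{"op": "send_rows", "data": {
  "rows": [
    [[0.3,3.5,0],0],
    [[0.5,7,0],0],
    [[0.8,10.5,0],0],
    [[1.1,14,0],0],
    [[1.4,17.5,0],0],
    [[1.6,21,0],0],
    [[1.8,24,0],0],
    [[2.0,26.5,0],0],
    [[2.2,28.2,0],0],
    [[2.2,28.7,0],0]
  ]
}}

```text
time: 17.67
tool_pos: [0.6346, 0.2956, 0.1614]
ee_rot: [-0.361, -3.118, -0.003]
contact_force: [-0.8, 0.5, 0.2]
gripper_width: 0.742
gripper_force: 22.6
```

Emit:
{"op": "send_rows", "data": {
  "rows": [
    [[0,0,0],0],
    [[0,0,0],0],
    [[0,0,0],0]
  ]
}}

```text
time: 17.92
tool_pos: [0.6369, 0.2883, 0.1623]
ee_rot: [0.373, 3.119, -0.003]
contact_force: [0.4, -0.3, 0.0]
gripper_width: 0.747
gripper_force: 22.6
```

```bash
python3 - <<'E'
from h import *
import pickle
d=snap('wrist'); pickle.dump(d,open('w8.pkl','wb')); s=sensors.sense(); print(s['time'],s['tool_pos'],s['gripper_width'])
print(proj(d,[[.558,.297,.02],[.558,.297,.0275]]))
v=d['pixels'][:,:,::-1]; cv2.imwrite('pics/w8.png',v)
E
```

```text
17.9667 [0.63693401 0.28833184 0.16247799] 0.7438446492281476
[[243.1233364  101.69858507]
 [242.8063794  101.40073415]]
```

View pics/w8.png

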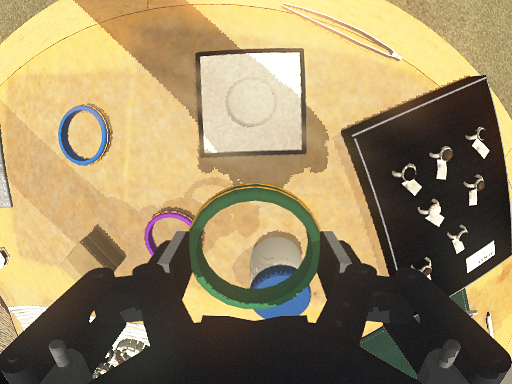

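The gift box cushion is at (251,102) with rim corners near (196,53), (304,49), (306,152) and (203,157). Blue is at (84,135), purple at (170,235), and green is in hand at (255,245). Computing positions.

```bash
cat >> h.py <<'E'
def ringfit(d,m,z,r_out,c0,frame=None):
    """fit ring centre (r_out, height z..z+15mm signed by frame) to mask bounds: extremes of both rims"""
    from scipy.optimize import least_squares
    ys,xs=np.where(m); o=np.array([xs.min(),ys.min(),xs.max()+1,ys.max()+1])-.5
    a=np.linspace(0,2*np.pi,181)
    def f(c):
        P=np.vstack([np.c_[c[0]+r_out*np.cos(a),c[1]+r_out*np.sin(a),np.full(181,zz)] for zz in z]); p=proj(d,P)
        return np.r_[p.min(0),p.max(0)]-o
    s=least_squares(f,c0,diff_step=1e-4); return s.x.round(4),s.fun.round(1)
E
python3 - <<'E'
from h import *
import pickle
d=pickle.load(open('w8.pkl','rb')); hsv=cv2.cvtColor(d['pixels'],cv2.COLOR_RGB2HSV)
c=plane(d,[(196,53),(304,49),(306,152),(203,157)],.02); print(c.round(4).tolist(),c.mean(0))
print('cushion',plane(d,(251,102),.0275))
# dark frame outer contour
box=np.zeros(hsv.shape[:2],np.uint8); box[42:165,185:315]=1
dark=((hsv[...,2]<55)&(box>0)).astype(np.uint8); ys,xs=np.where(dark); 
r=cv2.minAreaRect(np.c_[xs,ys].astype(np.float32)); q=cv2.boxPoints(r); print(q.round(1).tolist(),plane(d,q,.02).mean(0))
for st,cc,m in blobs(d,(98,90,40),(115,255,255),box=(40,90,130,180),amin=60): print('blue',st,cc,ringfit(d,m,(0,.015),.034,[.54,.11]))
t=dict(d); t['world_from_camera']=d['tool_from_camera']
m=np.zeros(box.shape,bool)
for st,cc,mm in blobs(d,(45,90,15),(90,255,255),box=(180,175,335,312),amin=60): m|=mm; print(st)
print('held green in tool',ringfit(t,m,(.0008,-.0142),.034,[0.,0.]))
print(sensors.sense()['tool_pos'])
E
```

```text
[[0.4995, 0.2647, 0.02], [0.5204, 0.3657, 0.02], [0.6191, 0.3449, 0.02], [0.6003, 0.246, 0.02]] [0.55982118 0.30533146 0.02      ]
cushion [[0.56035968 0.3041907  0.0275    ]]
[[201.0, 55.0], [201.0, 53.0], [207.0, 53.0], [207.0, 55.0]] [0.50279304 0.27195908 0.02      ]
blue [58, 106, 49, 59, 715] [80.4, 138.5] (array([0.5389, 0.1116]), array([-3.1, -0.9,  2.5,  1. ]))
[195, 272, 82, 37, 494]
[275, 292, 26, 13, 77]
held green in tool (array([-0.0339, -0.0032]), array([ -9.9, -27.5,   9.5,  45.9]))
[0.63693401 0.28833184 0.16247799]
```

```bash
python3 - <<'E'
from h import *
import pickle
d=pickle.load(open('w8.pkl','rb')); t=dict(d); t['world_from_camera']=d['tool_from_camera']
m=np.zeros((384,512),bool); m[185:308,188:322]=1
print(ringfit(t,m,(.0008,-.0142),.034,[0.,0.]))
s=sensors.sense()
print(shift([.560,.3047,s['tool_pos'][2]]),shift([.560,.3047,.0168]))
# cushion edge fit by gradient in side/scene views: cushion centre pixel from earlier pictures
h=d['pixels'][100,215:290].mean(1).astype(int); print(h.tolist()); print(d['pixels'][65:140,251].mean(1).astype(int).tolist())
E
```

```text
(array([0.0001, 0.0008]), array([-2.1, -2.8,  2.1,  4.4]))
[ 7.86 -0.23 -0.  ] [ 7.87 -0.21 14.56]
[212, 211, 215, 214, 212, 210, 206, 211, 216, 215, 199, 188, 191, 198, 207, 210, 210, 211, 211, 214, 217, 217, 213, 211, 213, 213, 212, 213, 215, 217, 217, 218, 218, 217, 216, 220, 219, 221, 222, 223, 223, 220, 220, 224, 222, 220, 220, 218, 218, 219, 218, 216, 220, 225, 225, 221, 218, 220, 216, 207, 212, 208, 220, 219, 217, 218, 217, 219, 221, 221, 222, 221, 219, 218, 218]
[222, 222, 221, 222, 224, 221, 222, 221, 216, 215, 220, 218, 210, 208, 210, 220, 219, 218, 223, 225, 224, 222, 217, 216, 217, 220, 223, 220, 221, 223, 226, 224, 221, 220, 220, 219, 221, 220, 220, 217, 216, 217, 217, 214, 217, 220, 219, 214, 218, 215, 213, 216, 218, 217, 211, 209, 209, 207, 200, 182, 176, 158, 207, 213, 214, 206, 202, 207, 209, 215, 216, 215, 212, 210, 208]
```

Emit:
{"op": "send_rows", "data": {
  "rows": [
    [[0.5,0,0],0],
    [[2,-0.1,0],0],
    [[4,-0.1,0],0],
    [[6,-0.2,0],0],
    [[7.4,-0.2,0.5],0],
    [[7.87,-0.2,2.5],0],
    [[7.87,-0.2,5],0],
    [[7.87,-0.2,8],0],
    [[7.87,-0.2,10.5],0],
    [[7.87,-0.2,11.5],0]
  ]
}}

```text
time: 18.8
tool_pos: [0.5571, 0.3049, 0.0439]
ee_rot: [-0.371, -3.115, 0.006]
contact_force: [-0.3, -0.8, -2.2]
gripper_width: 0.746
gripper_force: 22.6
```

Emit:
{"op": "send_rows", "data": {
  "rows": [
    [[0,0,0],0],
    [[0,0,0],0],
    [[0,0,0],0]
  ]
}}

```text
time: 19.05
tool_pos: [0.5607, 0.3079, 0.0496]
ee_rot: [0.37, 3.117, 0.003]
contact_force: [-0.7, 0.4, -0.2]
gripper_width: 0.746
gripper_force: 22.6
```

```bash
python3 - <<'E'
from h import *
s=sensors.sense(); print(s['tool_pos'],s['contact_force']); print(shift([.560,.3047,.0170]))
E
```

```text
[0.56068785 0.30791997 0.04963949] [-0.68069287  0.4319102  -0.24819556]
[-0.   -0.34  3.26]
```

Emit:
{"op": "send_rows", "data": {
  "rows": [
    [[0,-0.3,0.5],0],
    [[0,-0.3,1.0],0],
    [[0,-0.3,1.5],0],
    [[0,-0.3,1.5],0],
    [[0,-0.3,1.5],0],
    [[0,-0.3,1.5],0]
  ]
}}

```text
time: 19.55
tool_pos: [0.5587, 0.3045, 0.0325]
ee_rot: [0.369, 3.12, 0.0]
contact_force: [0.6, -0.6, -0.0]
gripper_width: 0.745
gripper_force: 22.6
```

```bash
python3 - <<'E'
from h import *
s=sensors.sense(); print(s['tool_pos'],s['contact_force']); print(shift([.560,.3047,.0170]))
E
```

```text
[0.5586658  0.30449438 0.03251089] [ 0.5728435  -0.5982757  -0.02260471]
[-0.12  0.05  1.55]
```

Emit:
{"op": "send_rows", "data": {
  "rows": [
    [[-0.1,0,0.4],0],
    [[-0.1,0,0.8],0],
    [[-0.1,0,1.1],0],
    [[-0.1,0,1.35],0],
    [[-0.1,0,1.5],0],
    [[-0.1,0,1.53],0],
    [[-0.1,0,1.53],0],
    [[-0.1,0,1.53],0]
  ]
}}

```text
time: 20.22
tool_pos: [0.5597, 0.3043, 0.0173]
ee_rot: [0.369, 3.12, 0.0]
contact_force: [0.4, -0.2, 0.0]
gripper_width: 0.749
gripper_force: 22.6
```

Emit:
{"op": "send_rows", "data": {
  "rows": [
    [[0,0,0],0],
    [[0,0,0],0],
    [[0,0,0],0],
    [[0,0,0],0],
    [[0,0,-0.5],0],
    [[0,0,-2],0],
    [[0,0,-4],0],
    [[0,0,-7],0],
    [[0,0,-10],0],
    [[0,0,-10],0]
  ],
  "grip": 0
}}

```text
time: 21.05
tool_pos: [0.5631, 0.3066, 0.1248]
ee_rot: [0.368, 3.11, 0.01]
contact_force: [1.8, 0.2, 0.4]
gripper_width: 1.0
gripper_force: 0.0
```

Emit:
{"op": "send_rows", "data": {
  "rows": [
    [[0,0,0],0],
    [[0,0,0],0],
    [[0,0,0],0]
  ]
}}

```text
time: 21.3
tool_pos: [0.5589, 0.3036, 0.116]
ee_rot: [-0.369, -3.118, 0.002]
contact_force: [0.1, 0.2, -1.1]
gripper_width: 1.002
gripper_force: 0.0
```

```bash
python3 - <<'E'
from h import *
d=snap('wrist'); s=sensors.sense(); print(s['time'],s['tool_pos'])
m=np.zeros((384,512),bool)
for st,cc,mm in blobs(d,(45,60,15),(90,255,255),box=(150,100,360,300),amin=40): m|=mm; print(st,cc)
ys,xs=np.where(m); print(xs.min(),xs.max(),ys.min(),ys.max(),ringfit(d,m,(.016,.031),.034,[.56,.305]))
print(shift([.5395,.1125,.11]))
E
```

```text
21.35 [0.5587698  0.30362815 0.11576153]
[214, 166, 83, 71, 902] [250.6, 206.8]
214 296 166 236 (array([0.5635, 0.3036]), array([-0.5, -5.8,  0.5,  6.5]))
[ -2.59 -19.03   0.61]
```

Emit:
{"op": "send_rows", "data": {
  "rows": [
    [[-0.1,-0.6,0],0],
    [[-0.4,-2.8,0],0],
    [[-0.9,-6,0],0],
    [[-1.4,-9.8,0],0],
    [[-1.8,-13.2,0],0],
    [[-2.2,-16,0],0],
    [[-2.5,-18,0],0],
    [[-2.6,-19,0],0],
    [[-2.6,-19,0],0],
    [[-2.6,-19,0],0]
  ]
}}

```text
time: 22.18
tool_pos: [0.5404, 0.1139, 0.117]
ee_rot: [-0.37, -3.119, -0.001]
contact_force: [0.3, 0.3, 0.4]
gripper_width: 0.998
gripper_force: 0.0
```

Emit:
{"op": "send_rows", "data": {
  "rows": [
    [[0,0,0],0],
    [[0,0,0],0],
    [[0,0,0],0]
  ]
}}

```text
time: 22.43
tool_pos: [0.5404, 0.1152, 0.1171]
ee_rot: [-0.365, -3.12, -0.001]
contact_force: [0.6, -0.4, -0.8]
gripper_width: 0.997
gripper_force: 0.0
```

```bash
python3 - <<'E'
from h import *
d=snap('wrist'); s=sensors.sense(); print(s['time'],s['tool_pos'])
m=np.zeros((384,512),bool)
for st,cc,mm in blobs(d,(96,70,30),(118,255,255),box=(150,100,360,300),amin=40): m|=mm; print(st,cc)
x,f=ringfit(d,m,(0,.015),.034,[.54,.112]); print(x,f)
print(shift([*x,.0012]))
E
```

```text
22.4833 [0.54045884 0.11485398 0.11713655]
[249, 154, 35, 16, 163] [266.5, 160.1]
[216, 163, 76, 66, 963] [249.9, 204.0]
[0.5407 0.1152] [-1.5 -1.7  1.5  1.9]
[-0.02  0.03 11.59]
```

Emit:
{"op": "send_rows", "data": {
  "rows": [
    [[0,0,2],0],
    [[0,0,4.5],0],
    [[0,0,7],0],
    [[0,0,9.2],0],
    [[0,0,10.6],0],
    [[0,0,11.3],0],
    [[0,0,11.5],0],
    [[0,0,11.5],0],
    [[0,0,11.5],0]
  ]
}}

```text
time: 23.23
tool_pos: [0.5415, 0.1138, 0.0033]
ee_rot: [0.369, 3.118, 0.001]
contact_force: [-0.1, 0.1, 0.3]
gripper_width: 1.004
gripper_force: 0.0
```

Emit:
{"op": "send_rows", "data": {
  "rows": [
    [[0,0,0],0],
    [[0,0,0],0],
    [[0,0,0],0],
    [[0,0,0],0],
    [[0,0,0],0]
  ],
  "grip": 0.45,
  "force": 20
}}

```text
time: 23.65
tool_pos: [0.5415, 0.1135, 0.0036]
ee_rot: [0.369, 3.118, 0.001]
contact_force: [-1.5, -0.6, 5.6]
gripper_width: 0.743
gripper_force: 21.6
```

Emit:
{"op": "send_rows", "data": {
  "rows": [
    [[0,0,-0.3],0],
    [[0,0,-1.0],0],
    [[0,0,-2.2],0],
    [[0,0,-4],0],
    [[0,0,-6],0],
    [[0,0,-8.5],0],
    [[0,0,-11],0],
    [[0,0,-12],0],
    [[0,0,-12],0],
    [[0,0,-12],0]
  ]
}}

```text
time: 24.48
tool_pos: [0.5406, 0.1133, 0.1224]
ee_rot: [0.369, 3.119, 0.0]
contact_force: [0.3, -0.5, -1.1]
gripper_width: 0.743
gripper_force: 22.2
```

```bash
python3 - <<'E'
from h import *
d=snap('wrist'); t=dict(d); t['world_from_camera']=d['tool_from_camera']; s=sensors.sense(); print(s['time'],s['tool_pos'])
m=np.zeros((384,512),bool)
for st,cc,mm in blobs(d,(96,70,20),(118,255,255),box=(150,150,360,315),amin=30): m|=mm; print(st,cc)
print(ringfit(t,m,(.0005,-.0145),.034,[0.,0.]))
print(shift([.544,-.284,.12]))
E
```

```text
24.5333 [0.53980451 0.11310295 0.12126637]
[190, 183, 130, 121, 4732] [251.5, 248.5]
(array([0.0017, 0.0008]), array([-4.5, -3.9,  4.5,  6.4]))
[ -9.68 -38.51   0.14]
```

Emit:
{"op": "send_rows", "data": {
  "rows": [
    [[-0.1,-0.5,0],0],
    [[-0.6,-2.5,0],0],
    [[-1.4,-5.5,0],0],
    [[-2.2,-8.9,0],0],
    [[-3.1,-12.3,0],0],
    [[-4,-15.7,0],0],
    [[-4.8,-19.1,0],0],
    [[-5.7,-22.5,0],0],
    [[-6.5,-25.9,0],0],
    [[-7.4,-29.2,0],0]
  ]
}}

```text
time: 25.37
tool_pos: [0.5426, -0.1899, 0.1204]
ee_rot: [-0.37, -3.117, -0.0]
contact_force: [1.3, 0.7, -0.8]
gripper_width: 0.744
gripper_force: 22.2
```

Emit:
{"op": "send_rows", "data": {
  "rows": [
    [[-0.8,-3,0],0],
    [[-1.4,-5.6,0],0],
    [[-1.9,-7.6,0],0],
    [[-2.3,-8.9,0],0],
    [[-2.4,-9.3,0],0],
    [[-2.4,-9.3,0],0],
    [[-2.4,-9.3,0],0],
    [[-2.4,-9.3,0],0]
  ]
}}

```text
time: 26.03
tool_pos: [0.5464, -0.2816, 0.1219]
ee_rot: [-0.365, -3.12, -0.002]
contact_force: [0.7, -0.3, 0.4]
gripper_width: 0.746
gripper_force: 22.2
```

```bash
python3 - <<'E'
from h import *
d=snap('wrist'); s=sensors.sense(); print(s['time'],s['tool_pos'])
print(proj(d,[.544,-.284,.067]))
for st,c,m in blobs(d,(14,90,60),(26,255,200),box=(225,180,285,250),amin=20): print('knob?',st,c,plane(d,c,.067))
cv2.imwrite('pics/w9.png',d['pixels'][:,:,::-1])
print(shift([.545,-.2842,.08]))
E
```

```text
26.0833 [ 0.54643256 -0.28169023  0.12214038]
[[249.0761731  208.88961448]]
knob? [225, 180, 17, 9, 59] [231.9, 183.8] [[ 0.52367902 -0.29121655  0.067     ]]
knob? [257, 180, 28, 10, 81] [273.4, 183.4] [[ 0.52997232 -0.26345672  0.067     ]]
knob? [239, 201, 18, 17, 248] [247.6, 209.1] [[ 0.54391308 -0.28504493  0.067     ]]
knob? [251, 229, 20, 5, 22] [260.1, 231.7] [[ 0.56270129 -0.28036697  0.067     ]]
[ 0.08 -0.28  4.21]
```

Emit:
{"op": "send_rows", "data": {
  "rows": [
    [[0.04,-0.2,1.5],0],
    [[0.08,-0.3,3],0],
    [[0.08,-0.3,4.5],0],
    [[0.08,-0.3,6],0],
    [[0.08,-0.3,7.2],0],
    [[0.08,-0.3,7.7],0],
    [[0.08,-0.3,7.7],0],
    [[0.08,-0.3,7.7],0],
    [[0.08,-0.3,7.7],0]
  ]
}}

```text
time: 26.83
tool_pos: [0.5453, -0.2868, 0.0463]
ee_rot: [0.369, 3.118, -0.001]
contact_force: [0.6, -1.1, -0.4]
gripper_width: 0.745
gripper_force: 22.2
```

```bash
python3 - <<'E'
from h import *
s=sensors.sense(); print(s['time'],s['tool_pos'],s['contact_force'],shift([.545,-.2845,.0118]))
E
```

```text
26.8333 [ 0.54529522 -0.28675367  0.04631739] [ 0.6061418  -1.09632548 -0.4484665 ] [0.09 0.21 3.45]
```

Emit:
{"op": "send_rows", "data": {
  "rows": [
    [[0.05,0.2,0.3],0],
    [[0.05,0.2,0.6],0],
    [[0.05,0.2,0.6],0],
    [[0.05,0.2,0.6],0],
    [[0.05,0.2,0.6],0]
  ]
}}

```text
time: 27.25
tool_pos: [0.5445, -0.2846, 0.0393]
ee_rot: [0.369, 3.12, -0.0]
contact_force: [0.3, -0.6, -0.8]
gripper_width: 0.742
gripper_force: 22.2
```

```bash
python3 - <<'E'
from h import *
s=sensors.sense(); print(s['time'],s['tool_pos'],s['contact_force'],shift([.545,-.2845,.0118]))
E
```

```text
27.25 [ 0.544452   -0.28462402  0.03932888] [ 0.34077257 -0.63605885 -0.78964152] [-0.05  0.03  2.75]
```

Emit:
{"op": "send_rows", "data": {
  "rows": [
    [[0,0,0.4],0],
    [[0,0,0.8],0],
    [[0,0,1.2],0],
    [[0,0,1.6],0],
    [[0,0,2.0],0],
    [[0,0,2.3],0],
    [[0,0,2.55],0],
    [[0,0,2.7],0],
    [[0,0,2.75],0],
    [[0,0,2.75],0]
  ]
}}

```text
time: 28.08
tool_pos: [0.5447, -0.2847, 0.0118]
ee_rot: [0.369, 3.119, -0.0]
contact_force: [0.7, -0.5, -0.9]
gripper_width: 0.743
gripper_force: 22.2
```

Emit:
{"op": "send_rows", "data": {
  "rows": [
    [[0,0,0],0],
    [[0,0,0],0],
    [[0,0,0],0],
    [[0,0,0],0],
    [[0,0,0],0],
    [[0,0,-1.5],0],
    [[0,0,-4],0],
    [[0,0,-7],0],
    [[0,0,-9.5],0],
    [[0,0,-9.5],0]
  ],
  "grip": 0
}}

```text
time: 28.92
tool_pos: [0.5478, -0.2862, 0.113]
ee_rot: [0.368, 3.11, -0.005]
contact_force: [1.2, -0.6, 0.6]
gripper_width: 1.003
gripper_force: 0.0
```

Emit:
{"op": "send_rows", "data": {
  "rows": [
    [[0,0,0],0],
    [[0,0,0],0],
    [[0,0,0],0]
  ]
}}

```text
time: 29.17
tool_pos: [0.5435, -0.2841, 0.1053]
ee_rot: [-0.369, -3.117, -0.001]
contact_force: [0.4, 0.6, 0.1]
gripper_width: 1.0
gripper_force: 0.0
```

```bash
python3 - <<'E'
from h import *
d=snap('wrist'); s=sensors.sense(); print(s['time'],s['tool_pos'])
m=np.zeros((384,512),bool)
for st,cc,mm in blobs(d,(96,70,20),(118,255,255),box=(150,100,360,300),amin=20): m|=mm; print(st,cc)
ys,xs=np.where(m); print(xs.min(),xs.max(),ys.min(),ys.max())
print('blue exp', [proj(d,[.544+.034*a,-.284+.034*b,.023]).round(0).tolist() for a,b in [(0,1),(0,-1),(-1,0),(1,0)]], 'if up 9mm',proj(d,[[.51,-.284,.032]]).round(0))
print(shift([.4685,-.0708,.11]))
E
```

```text
29.2167 [ 0.54344995 -0.28404585  0.10514592]
[255, 159, 41, 77, 562] [282.3, 194.1]
[213, 166, 28, 68, 439] [221.2, 196.3]
213 295 159 235
blue exp [[[296.0, 191.0]], [[213.0, 210.0]], [[243.0, 159.0]], [[263.0, 239.0]]] if up 9mm [[243. 161.]]
[12.27 18.99 -0.44]
```

Blue is seated: its measured bounds (columns 213–295, top row 159) match the expected ones. Now white from the pad.

Emit:
{"op": "send_rows", "data": {
  "rows": [
    [[0.3,0.5,0],0],
    [[1.4,2.2,0],0],
    [[3.3,5.1,0],0],
    [[5.4,8.4,0],0],
    [[7.5,11.6,0],0],
    [[9.3,14.5,0],0],
    [[10.8,16.9,0],0],
    [[11.8,18.4,0],0],
    [[12.27,19,0],0],
    [[12.27,19,0],0]
  ]
}}

```text
time: 30.05
tool_pos: [0.4686, -0.0693, 0.1064]
ee_rot: [-0.364, -3.12, -0.0]
contact_force: [-0.1, -0.3, 0.4]
gripper_width: 0.997
gripper_force: 0.0
```

Emit:
{"op": "send_rows", "data": {
  "rows": [
    [[0,0,0],0],
    [[0,0,0],0],
    [[0,0,0],0],
    [[0,0,0],0]
  ]
}}

```text
time: 30.38
tool_pos: [0.4697, -0.0724, 0.1066]
ee_rot: [-0.373, -3.119, 0.0]
contact_force: [-0.5, 0.5, 0.2]
gripper_width: 1.0
gripper_force: 0.0
```

```bash
python3 - <<'E'
from h import *
d=snap('wrist'); s=sensors.sense(); print(s['time'],s['tool_pos'])
hsv=cv2.cvtColor(d['pixels'],cv2.COLOR_RGB2HSV)
q=proj(d,[[.4685,-.0708,.021]])[0]; print(q, hsv[int(q[1]),int(q[0])-50:int(q[0])+50:4].tolist())
for st,cc,mm in blobs(d,(8,5,150),(40,80,255),box=(150,110,360,290),amin=100): print(st,cc,ringfit(d,mm,(.006,.021),.0295,[.4685,-.0708]))
for st,cc,mm in blobs(d,(0,170,50),(8,255,255),box=(150,50,400,340),amin=100): print('red',st,cc)
print(shift([.4685,-.0708,.0072]))
cv2.imwrite('pics/w10.png',d['pixels'][:,:,::-1])
E
```

```text
30.4333 [ 0.46966209 -0.07213222  0.10658343]
[255.0026459  196.93673055] [[16, 22, 153], [17, 21, 169], [18, 26, 170], [15, 31, 148], [21, 54, 179], [21, 50, 198], [15, 27, 93], [17, 17, 103], [17, 34, 106], [21, 25, 104], [13, 18, 101], [24, 25, 101], [21, 18, 100], [26, 19, 93], [21, 19, 95], [17, 24, 97], [23, 26, 88], [13, 18, 99], [30, 24, 108], [35, 19, 79], [24, 49, 136], [22, 52, 198], [22, 35, 81], [17, 29, 142], [22, 22, 172]]
[201, 144, 17, 19, 198] [206.8, 152.0] (array([ 0.4263, -0.0988]), array([-29.3, -27. ,  28.3,  28.5]))
[204, 159, 104, 131, 3179] [272.2, 222.0] (array([ 0.4922, -0.0761]), array([ 16.4,  27.6, -16.4, -32.6]))
[212, 241, 47, 49, 674] [226.3, 266.4] (array([ 0.5309, -0.1043]), array([-9.9, -6.2,  9.5,  8.7]))
[239, 263, 38, 26, 654] [258.9, 275.9] (array([ 0.548 , -0.0876]), array([-13.6, -15.3,  13.7,  20.4]))
red [233, 256, 53, 46, 951] [258.7, 280.3]
[0.14 0.1  9.94]
```

```bash
python3 - <<'E'
from h import *
d=snap('wrist'); s=sensors.sense(); print(s['tool_pos'])
for st,cc,mm in blobs(d,(17,38,125),(30,100,255),box=(205,140,305,250),amin=100): print(st,cc,ringfit(d,mm,(.006,.021),.0295,[.4685,-.0708]))
print(shift([.4685,-.0708,.0072]))
cv2.imwrite('pics/w11.png',d['pixels'][:,:,::-1])
E
```

```text
[ 0.46962835 -0.07191292  0.10658361]
[218, 159, 74, 65, 1330] [256.4, 189.9] (array([ 0.4657, -0.0703]), array([ 0.2, -4.2, -0.2,  4.5]))
[0.13 0.08 9.94]
```

Emit:
{"op": "send_rows", "data": {
  "rows": [
    [[0.1,0.08,2],0],
    [[0.14,0.08,4.2],0],
    [[0.14,0.08,6.4],0],
    [[0.14,0.08,8.2],0],
    [[0.14,0.08,9.3],0],
    [[0.14,0.08,9.8],0],
    [[0.14,0.08,9.9],0],
    [[0.14,0.08,9.9],0],
    [[0.14,0.08,9.9],0]
  ]
}}

```text
time: 31.23
tool_pos: [0.4693, -0.0702, 0.0087]
ee_rot: [0.369, 3.118, -0.0]
contact_force: [-0.4, -0.3, 0.5]
gripper_width: 1.0
gripper_force: 0.0
```

```bash
python3 - <<'E'
from h import *
s=sensors.sense(); print(s['time'],s['tool_pos'],shift([.4683,-.0708,.0066]))
import cv2
im=cv2.imread('pics/w6.png'); 
d=optics.snapshot('wrist'); d['name']='wrist'; d['world_from_camera']=d['tool_from_camera']
m=np.zeros((384,512),bool); m[191:302,197:312]=1
print(ringfit(d,m,(0,-.015),.0295,[0.,0.]))
E
```

```text
31.2333 [ 0.46932748 -0.0702301   0.00871892] [ 0.09 -0.08  0.21]
(array([0.0012, 0.0005]), array([-3.1, -1.9,  3.1,  3.1]))
```

Emit:
{"op": "send_rows", "data": {
  "rows": [
    [[0.09,-0.05,0.15],0],
    [[0.09,-0.05,0.15],0],
    [[0.09,-0.05,0.15],0]
  ]
}}

```text
time: 31.53
tool_pos: [0.4675, -0.0704, 0.0066]
ee_rot: [0.369, 3.119, -0.0]
contact_force: [0.1, -0.2, -0.4]
gripper_width: 1.001
gripper_force: 0.0
```

Emit:
{"op": "send_rows", "data": {
  "rows": [
    [[0,0,0],0],
    [[0,0,0],0],
    [[0,0,0],0],
    [[0,0,0],0],
    [[0,0,0],0],
    [[0,0,0],0]
  ],
  "grip": 0.55,
  "force": 20
}}

```text
time: 32.03
tool_pos: [0.4675, -0.0703, 0.0066]
ee_rot: [0.369, 3.12, -0.0]
contact_force: [-1.9, 1.2, 6.2]
gripper_width: 0.653
gripper_force: 20.9
```

Emit:
{"op": "send_rows", "data": {
  "rows": [
    [[0,0,-0.3],0],
    [[0,0,-1.0],0],
    [[0,0,-2.2],0],
    [[0,0,-4],0],
    [[0,0,-6],0],
    [[0,0,-8.5],0],
    [[0,0,-10.5],0],
    [[0,0,-11.3],0],
    [[0,0,-11.3],0],
    [[0,0,-11.3],0]
  ]
}}

```text
time: 32.87
tool_pos: [0.4671, -0.0703, 0.1189]
ee_rot: [0.369, 3.12, -0.0]
contact_force: [-0.2, 0.4, -1.4]
gripper_width: 0.657
gripper_force: 21.4
```

```bash
python3 - <<'E'
from h import *
d=snap('wrist'); cv2.imwrite('pics/w12.png',d['pixels'][:,:,::-1])
s=sensors.sense(); print(s['time'],s['tool_pos'],shift([.545,-.2848,.12]))
E
```

```text
32.9167 [ 0.46650599 -0.07023539  0.11811481] [-12.64 -19.03  -0.2 ]
```

Emit:
{"op": "send_rows", "data": {
  "rows": [
    [[-0.3,-0.5,0],0],
    [[-1.4,-2.2,0],0],
    [[-3.3,-5.1,0],0],
    [[-5.4,-8.4,0],0],
    [[-7.6,-11.6,0],0],
    [[-9.5,-14.5,0],0],
    [[-11,-16.9,0],0],
    [[-12,-18.4,0],0],
    [[-12.5,-19,0],0],
    [[-12.5,-19,0],0]
  ]
}}

```text
time: 33.75
tool_pos: [0.5438, -0.2862, 0.1175]
ee_rot: [-0.373, -3.117, 0.0]
contact_force: [1.1, -0.5, -0.4]
gripper_width: 0.649
gripper_force: 21.4
```

Emit:
{"op": "send_rows", "data": {
  "rows": [
    [[0,0,0],0],
    [[0,0,0.8],0],
    [[0,0,1.6],0],
    [[0,0,1.6],0],
    [[0,0,1.6],0],
    [[0,0,1.6],0]
  ]
}}

```text
time: 34.25
tool_pos: [0.5445, -0.2836, 0.1032]
ee_rot: [-0.368, -3.12, -0.0]
contact_force: [-0.6, -0.5, -0.7]
gripper_width: 0.653
gripper_force: 21.4
```

```bash
python3 - <<'E'
from h import *
d=snap('wrist'); s=sensors.sense(); print(s['time'],s['tool_pos'])
print(proj(d,[.544,-.2845,.067]))
for st,c,m in blobs(d,(14,90,60),(26,255,200),box=(225,180,285,250),amin=100): print('knob?',st,c,plane(d,c,.067))
print(shift([.5442,-.2848,.056]))
E
```

```text
34.3 [ 0.54465779 -0.28392943  0.10349929]
[[251.77724396 220.29994479]]
knob? [225, 191, 60, 14, 281] [253.8, 196.6] [[ 0.52886468 -0.27954109  0.067     ]]
knob? [229, 210, 48, 30, 543] [252.8, 224.3] [[ 0.54684396 -0.28450731  0.067     ]]
[ 0.03 -0.1   4.75]
```

Emit:
{"op": "send_rows", "data": {
  "rows": [
    [[0,-0.1,1],0],
    [[0,-0.1,2.2],0],
    [[0,-0.1,3.4],0],
    [[0,-0.1,4.3],0],
    [[0,-0.1,4.7],0],
    [[0,-0.1,4.7],0],
    [[0,-0.1,4.7],0],
    [[0,-0.1,4.7],0]
  ]
}}

```text
time: 34.97
tool_pos: [0.5447, -0.2854, 0.0567]
ee_rot: [0.369, 3.119, -0.001]
contact_force: [0.1, -0.5, 0.1]
gripper_width: 0.655
gripper_force: 21.4
```

```bash
python3 - <<'E'
from h import *
s=sensors.sense(); print(s['time'],s['tool_pos'],s['contact_force'],shift([.5442,-.2846,.0268]))
E
```

```text
34.9667 [ 0.5447253  -0.28542773  0.05667466] [ 0.09859481 -0.50068553  0.13226741] [0.07 0.07 2.99]
```

Emit:
{"op": "send_rows", "data": {
  "rows": [
    [[0.05,0.05,0.4],0],
    [[0.05,0.05,0.8],0],
    [[0.05,0.05,1.2],0],
    [[0.05,0.05,1.6],0],
    [[0.05,0.05,2.0],0],
    [[0.05,0.05,2.4],0],
    [[0.05,0.05,2.7],0],
    [[0.05,0.05,2.95],0],
    [[0.05,0.05,2.97],0],
    [[0.05,0.05,2.97],0]
  ]
}}

```text
time: 35.8
tool_pos: [0.544, -0.2846, 0.0268]
ee_rot: [0.369, 3.12, -0.0]
contact_force: [-1.2, 0.4, 1.1]
gripper_width: 0.651
gripper_force: 21.6
```

Light touch at the expected height. Releasing.

Emit:
{"op": "send_rows", "data": {
  "rows": [
    [[0,0,0],0],
    [[0,0,0],0],
    [[0,0,0],0],
    [[0,0,0],0],
    [[0,0,0],0],
    [[0,0,-1.5],0],
    [[0,0,-4],0],
    [[0,0,-6.5],0],
    [[0,0,-8],0],
    [[0,0,-8],0]
  ],
  "grip": 0
}}

```text
time: 36.63
tool_pos: [0.5465, -0.2859, 0.1109]
ee_rot: [0.369, 3.113, -0.004]
contact_force: [0.5, -0.6, 0.4]
gripper_width: 1.0
gripper_force: 0.0
```

Emit:
{"op": "send_rows", "data": {
  "rows": [
    [[0,0,0],0],
    [[0,0,0],0],
    [[0,0,0],0]
  ]
}}

```text
time: 36.88
tool_pos: [0.5429, -0.2841, 0.1049]
ee_rot: [-0.369, -3.117, -0.001]
contact_force: [-1.1, -0.5, 0.2]
gripper_width: 1.001
gripper_force: 0.0
```

```bash
python3 - <<'E'
from h import *
d=snap('wrist'); s=sensors.sense(); print(s['time'],s['tool_pos'])
for n,lo,hi,a in [('white',(12,0,110),(40,110,255),60),('blue',(96,70,20),(118,255,255),20)]:
  for st,cc,mm in blobs(d,lo,hi,box=(195,150,310,280),amin=a): print(n,st,cc)
w=lambda z:[proj(d,[.544+.0295*a,-.284+.0295*b,z]).round(0).tolist()[0] for a,b in [(0,1),(0,-1),(-1,0),(1,0)]]
print('white exp',w(.041),'high',w(.047))
print(shift([.5459,-.0862,.11]))
E
```

```text
36.9333 [ 0.5429656  -0.28415829  0.1048769 ]
white [215, 169, 79, 75, 1506] [255.8, 202.0]
blue [213, 167, 25, 39, 158] [221.8, 179.9]
blue [280, 174, 16, 29, 84] [290.5, 186.6]
white exp [[293.0, 200.0], [215.0, 217.0], [244.0, 170.0], [263.0, 244.0]] high [[294.0, 202.0], [214.0, 220.0], [244.0, 172.0], [263.0, 248.0]]
[ 4.34 19.32 -0.49]
```

White is seated: bounds of columns 215–293 and rows 169–243 match the expected ones. Now red.

Emit:
{"op": "send_rows", "data": {
  "rows": [
    [[0.1,0.5,0],0],
    [[0.5,2.2,0],0],
    [[1.1,5,0],0],
    [[1.9,8.2,0],0],
    [[2.6,11.4,0],0],
    [[3.3,14.4,0],0],
    [[3.8,16.8,0],0],
    [[4.2,18.5,0],0],
    [[4.35,19.3,0],0],
    [[4.35,19.3,0],0]
  ]
}}

```text
time: 37.77
tool_pos: [0.5466, -0.084, 0.1062]
ee_rot: [-0.363, -3.12, -0.001]
contact_force: [0.6, 0.1, -0.2]
gripper_width: 1.0
gripper_force: 0.0
```

Emit:
{"op": "send_rows", "data": {
  "rows": [
    [[0,0,0],0],
    [[0,0,2],0],
    [[0,0,4.5],0],
    [[0,0,6],0],
    [[0,0,7],0],
    [[0,0,7],0],
    [[0,0,7],0]
  ]
}}

```text
time: 38.35
tool_pos: [0.5466, -0.0881, 0.0364]
ee_rot: [-0.372, -3.119, 0.001]
contact_force: [-0.2, 0.3, -0.1]
gripper_width: 1.003
gripper_force: 0.0
```

```bash
python3 - <<'E'
from h import *
s=sensors.sense(); print(s['time'],s['tool_pos'],shift([.5457,-.0862,.0073]))
E
```

```text
38.35 [ 0.54656197 -0.08805548  0.03638433] [0.13 0.16 2.91]
```

Emit:
{"op": "send_rows", "data": {
  "rows": [
    [[0.1,0.1,1],0],
    [[0.1,0.1,2],0],
    [[0.1,0.1,2.7],0],
    [[0.1,0.1,2.9],0],
    [[0.1,0.1,2.9],0],
    [[0.1,0.1,2.9],0]
  ]
}}

```text
time: 38.85
tool_pos: [0.546, -0.0856, 0.0075]
ee_rot: [-0.369, -3.12, 0.0]
contact_force: [-0.2, -0.4, 1.6]
gripper_width: 1.005
gripper_force: 0.0
```

Emit:
{"op": "send_rows", "data": {
  "rows": [
    [[0,0,0],0],
    [[0,0,0],0],
    [[0,0,0],0],
    [[0,0,0],0],
    [[0,0,0],0],
    [[0,0,0],0],
    [[0,0,0],0],
    [[0,0,0],0]
  ],
  "grip": 0.65,
  "force": 20
}}

```text
time: 39.52
tool_pos: [0.5464, -0.0856, 0.008]
ee_rot: [0.369, 3.119, -0.0]
contact_force: [-0.7, -0.2, 4.7]
gripper_width: 0.536
gripper_force: 21.2
```

Emit:
{"op": "send_rows", "data": {
  "rows": [
    [[0,0,-0.3],0],
    [[0,0,-1.0],0],
    [[0,0,-2.2],0],
    [[0,0,-4],0],
    [[0,0,-6],0],
    [[0,0,-8.5],0],
    [[0,0,-10.5],0],
    [[0,0,-11.3],0],
    [[0,0,-11.3],0],
    [[0,0,-11.3],0]
  ]
}}

```text
time: 40.35
tool_pos: [0.5458, -0.0856, 0.1206]
ee_rot: [0.369, 3.119, -0.0]
contact_force: [-0.5, -0.8, -1.1]
gripper_width: 0.538
gripper_force: 20.7
```

```bash
python3 - <<'E'
from h import *
d=snap('wrist'); t=dict(d); t['world_from_camera']=d['tool_from_camera']
m=np.zeros((384,512),bool)
for st,cc,mm in blobs(d,(0,150,40),(9,255,255),box=(190,180,320,310),amin=40): m|=mm
print(ringfit(t,m,(.0003,-.0147),.025,[0.,0.]))
s=sensors.sense(); print(s['time'],s['tool_pos'],shift([.5442,-.2845,.12]))
E
```

```text
(array([0.0002, 0.0005]), array([-3.8, -2.3,  3.8,  3.6]))
40.4 [ 0.54511936 -0.08549224  0.1195489 ] [ -4.56 -19.37  -0.05]
```

Emit:
{"op": "send_rows", "data": {
  "rows": [
    [[-0.1,-0.5,0],0],
    [[-0.5,-2.2,0],0],
    [[-1.1,-5,0],0],
    [[-1.9,-8.2,0],0],
    [[-2.7,-11.4,0],0],
    [[-3.4,-14.4,0],0],
    [[-4,-16.8,0],0],
    [[-4.4,-18.5,0],0],
    [[-4.55,-19.3,0],0],
    [[-4.55,-19.3,0],0]
  ]
}}

```text
time: 41.23
tool_pos: [0.5435, -0.2864, 0.119]
ee_rot: [-0.375, -3.117, 0.001]
contact_force: [0.1, -1.0, -0.0]
gripper_width: 0.538
gripper_force: 20.7
```

Emit:
{"op": "send_rows", "data": {
  "rows": [
    [[0,0,0],0],
    [[0,0,1],0],
    [[0,0,2.5],0],
    [[0,0,3.5],0],
    [[0,0,4],0],
    [[0,0,4],0],
    [[0,0,4],0],
    [[0,0,4],0]
  ]
}}

```text
time: 41.9
tool_pos: [0.5456, -0.2838, 0.0811]
ee_rot: [0.369, 3.119, -0.001]
contact_force: [-0.1, -0.3, -1.4]
gripper_width: 0.538
gripper_force: 20.7
```

```bash
python3 - <<'E'
from h import *
s=sensors.sense(); print(s['time'],s['tool_pos'],s['contact_force'],shift([.5442,-.2845,.074]))
E
```

```text
41.9 [ 0.54564586 -0.28382421  0.08113284] [-0.0502073  -0.32801966 -1.41711246] [ 0.13 -0.1   0.71]
```

Emit:
{"op": "send_rows", "data": {
  "rows": [
    [[0.05,-0.05,0.3],0],
    [[0.08,-0.05,0.7],0],
    [[0.08,-0.05,0.7],0],
    [[0.08,-0.05,0.7],0]
  ]
}}

```text
time: 42.23
tool_pos: [0.544, -0.2842, 0.0733]
ee_rot: [-0.37, -3.119, -0.0]
contact_force: [-0.4, -0.1, -0.9]
gripper_width: 0.538
gripper_force: 20.7
```

```bash
python3 - <<'E'
from h import *
s=sensors.sense(); print(s['time'],s['tool_pos'],s['contact_force'],shift([.5442,-.2845,.0462]))
E
```

```text
42.2333 [ 0.54396544 -0.28416918  0.07329938] [-0.4411877  -0.08874146 -0.92488976] [-0.03 -0.03  2.71]
```

Emit:
{"op": "send_rows", "data": {
  "rows": [
    [[0,-0.02,0.4],0],
    [[0,-0.02,0.8],0],
    [[0,-0.02,1.2],0],
    [[0,-0.02,1.5],0],
    [[0,-0.02,1.8],0],
    [[0,-0.02,2.1],0],
    [[0,-0.02,2.4],0],
    [[0,-0.02,2.6],0],
    [[0,-0.02,2.7],0],
    [[0,-0.02,2.7],0]
  ]
}}

```text
time: 43.07
tool_pos: [0.5441, -0.2844, 0.0464]
ee_rot: [-0.369, -3.12, -0.0]
contact_force: [-0.1, 0.2, 0.0]
gripper_width: 0.538
gripper_force: 20.7
```

Emit:
{"op": "send_rows", "data": {
  "rows": [
    [[0,0,0],0],
    [[0,0,0],0],
    [[0,0,0],0],
    [[0,0,0],0],
    [[0,0,0],0],
    [[0,0,-1.5],0],
    [[0,0,-4],0],
    [[0,0,-7],0],
    [[0,0,-10],0],
    [[0,0,-12],0]
  ],
  "grip": 0
}}

```text
time: 43.9
tool_pos: [0.5451, -0.2849, 0.1698]
ee_rot: [0.369, 3.116, -0.002]
contact_force: [1.4, 0.4, 0.1]
gripper_width: 1.0
gripper_force: 0.0
```

Emit:
{"op": "send_rows", "data": {
  "rows": [
    [[0,0,-4],0],
    [[0,0,-4],0],
    [[0,0,-4],0],
    [[0,0,-4],0],
    [[0,0,-4],0]
  ]
}}

```text
time: 44.32
tool_pos: [0.5434, -0.284, 0.205]
ee_rot: [-0.369, -3.117, -0.001]
contact_force: [-1.0, 0.1, 0.1]
gripper_width: 1.0
gripper_force: 0.0
```

```bash
python3 - <<'E'
from h import *
d=snap('wrist'); s=sensors.sense(); print(s['time'],s['tool_pos'],s['gripper_width'])
a=cv2.resize(d['pixels'][110:230,190:320],(400,370),interpolation=cv2.INTER_CUBIC)
sc=snap('scene')['pixels']; b=cv2.resize(sc[150:330,140:400],(400,277),interpolation=cv2.INTER_CUBIC)
sd=snap('side')['pixels']; c=cv2.resize(sd[255:320,225:315],(400,289),interpolation=cv2.INTER_CUBIC)
e=cv2.resize(sd[150:200,250:330],(400,250),interpolation=cv2.INTER_CUBIC)
L=np.vstack([a,np.zeros((230,400,3),np.uint8)]); L[370:600]=cv2.resize(e,(400,230)); Rr=np.vstack([b,c,np.zeros((34,400,3),np.uint8)])
cv2.imwrite('pics/final.png',np.hstack([L,Rr])[:,:,::-1])
m=np.zeros((384,512),bool)
for st,cc,mm in blobs(d,(0,150,40),(9,255,255),box=(190,100,330,260),amin=40): m|=mm; print(st)
print(ringfit(d,m,(.044,.059),.025,[.544,-.284]))
E
```

```text
44.3667 [ 0.54331305 -0.28393695  0.20480524] 1.0006942231602116
[230, 158, 48, 48, 772]
(array([ 0.5445, -0.2843]), array([-1. , -1.3,  1. ,  1.4]))
```

View pics/final.png

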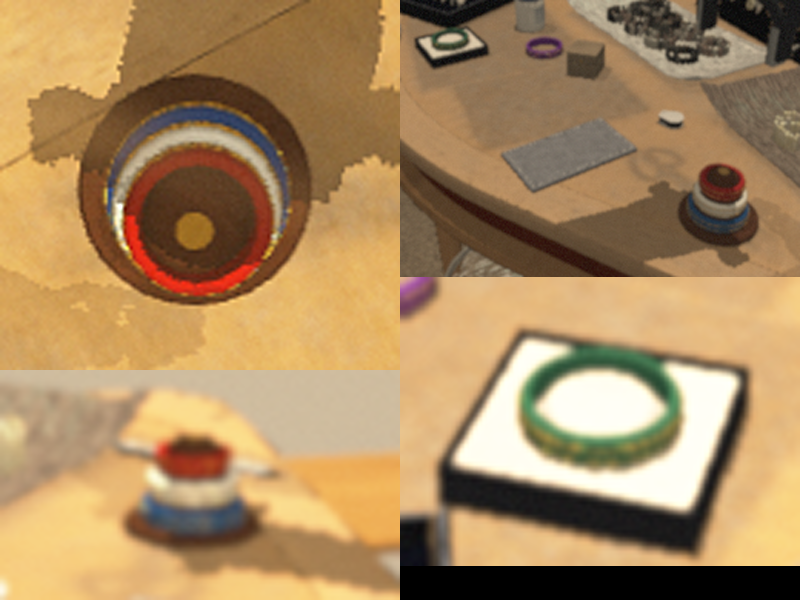

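The views show red over white over blue, level on the stand (red fitted at 0.5445,-0.2843). Green lies flat in the box around the cushion, and the pad is empty. Handing in.

```bash
python3 -c "
from workcell import env
print(env.job_done())"
```

```text
the job is handed in; nothing more can be done
None
```

The job is handed in, but no verdict came back: in the last pictures blue, white and red sit level on their steps of the stand, and green lies round the cushion in the gift box. The robot has let go of everything, at about 44 s of the 128 s allowed.

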